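Snap the purge coupler onto the tilted nipple and hold the valve open

TASK

Take the snap coupler out of the compartment bin and press it squarely onto the tilted nipple of the purge block until it snaps over the ball head, then push on until the nipple is all the way in against its spring. Finish while still holding it there, gripping the coupler, with the spring pushed in; do not pull it off or let go. Leave the other two fittings in their compartments and the things lying around where they are.

Things in the scene. Friction and masses are not known exactly. Their poses are not given: they have to be found in the camera images.
- coupler: the snap coupler, bare steel, 78 mm tall, about 0.18 kg, upright on its open end in one compartment. Round knurled collar 36 in diameter up to 24 mm height, then a hexagonal body 24 across flats up to 72 mm (to be gripped; two flats face the part's +y and -y, the others lie at 60 degrees to these), low round cap on top. Origin: centre of the foot; z along its axis, to the cap
- coupler_seat (a point): point on the coupler's axis at the ceiling of its bore, 20 mm above the foot; axes as the coupler's. The bore, open below, is 17 mm in diameter and 20 deep; four spring balls in it, 7 mm above the foot, snap behind the nipple's ball head (about 6 N to push on, then it pulls itself home). When snapped on, this point meets nipple_tip
- bin: open grey plastic bin, 106 x 264 x 22 mm, fixed, 4 mm walls and floor, three compartments in a row along its y (centres at y = -85, 0, +85 mm), one fitting in each; origin: centre of its underside
- plug: another fitting, steel, to be left: round collar 36 in diameter and 24 high with a short round knob 24 in diameter, 44 tall in all; origin: centre of the foot
- adapter: another fitting, steel, to be left: hexagonal foot 32 across flats and 22 high with a thin ribbed hose tail 15 in diameter, 72 tall in all; origin: centre of the foot
- block: purge block, fixed aluminium: base plate 130 x 100 x 12 mm and on it a block, leaning 30 degrees to its front (-x), that carries the nipple; two short ribbed stubs at its sides; origin: centre of the underside of the plate
- nipple_tip (a point): top of the nipple's steel ball head (14 mm, on an 8 mm neck; a 28 mm flange lies 23 mm under the tip, 3 mm under the foot of a snapped-on coupler). About 104 mm above the worktop, leaning 30 degrees from vertical to the block's front. z points out of the nipple along its axis, whence the coupler comes; y is the block's y. Moves with the nipple
- nipple (a joint): how far the nipple is pushed in along its axis, m: 0 out, 0.010 at its stop; its spring pushes out with about 10 N at 0 and 16 N at the stop, so the coupler snaps on before the nipple gives way
- petri: small round dish with a lid, 60 in diameter, 15 high, loose, to be left; origin: centre of the underside
- marker: marker pen with a cap, 135 long, 20 thick, lying between the bin and the block, loose, to be left; origin: centre of the underside
- timer: white bench timer, 58 x 64 x 19 mm, loose, to be left; origin: centre of the underside
- scoop: small steel scoop, 145 long, 11 high, loose, to be left; origin: centre of the underside
Not all that is in view belongs to the job. What is shaped like the block but green is not meant.

How it is judged:
By the outcome, as a careful person would: the job done as asked, in the order asked, and still so for the second after the job is handed in, while the arm keeps its last pose, push and grip.
It also fails if it takes over 42 s, if anything falls off the work surface, if the arm or the gripper's body presses on something with over 40 N, if the wrist force passes 120 N, or if a joint passes its speed limit or range.

ROBOT

A 7-joint arm with a two-finger parallel gripper is mounted at the origin on a cart in front of the work surface, level with it; the furniture and walls round the work are solid. World frame = base frame: x ahead of the robot, y to its left, z up, the work surface at z = 0. Lengths are in m, angles in rad, forces in N, time in s.
With the tool pointing down it reaches from about 0.35 to 0.9 m from the base axis. Payload 7.2 kg.
Tool frame: the origin (TCP) lies midway between the tips of the shut fingers; the grasp point (between the pads) lies manip.hold_point_z behind it (manip.hold_point_z is the distance from the TCP to the grasp point, in m); z points along the fingers, y is the direction in which the jaws open and shut (so a half turn about z gives the same grasp; the last joint's range is limited). The gripper opens to 85 mm and grips with 20 to 120 N. Pads are 22 mm wide; open, the fingers measure 114 mm over their backs; the gripper's body (76 mm by 85 mm) begins 54 mm behind the grasp point. The pads swing forward as they close: fully open they stand 13 mm farther back than shut.
Start: joints at [1.038, 0.411, -0.013, 1.596, 0.006, 1.134, -0.082], TCP at [0.28, -0.559, 0.231] pointing down, gripper open.
Joint ranges: [-2.95, 2.95], [-0.29, 1.99], [-1.47, 1.44], [0.14, 2.54], [-1.03, 4.17], [0.13, 1.85], [-2.86, 2.86]. Speed limits (rad/s): [2.39, 2.39, 3.01, 3.01, 3.14, 3.14, 3.14].

INTERFACE

Orientations are given as a rotation vector (axis times angle).
In Python, from station import manip gives the robot as it stands.
- The arm moves only by the tool carry_out, never from a script. Its argument "targets" is a list of rows, each a list of 7 numbers: the shift along the tool's x, y, z in m, then the turn, a rotation vector about the tool's x, y, z in rad, then the opening, from -1 (shut) to 1 (fully open). In form: [[tx, ty, tz, rx, ry, rz, claw], ...]. A call has 1 to 8 rows; each row is the pose to reach, as a shift and turn from the pose measured when the call began, along the tool's axes at that moment; what a row does not reach only later rows make up. A row lasts 1/10 s, in which the tool goes at most 50 mm and 8.59 degrees, less where a joint would pass 70% of its speed; a pose out of reach is approached as far as the arm can. A call with a gripper value outside its range is refused whole. The fingers move at their own pace and stop on an object; "force" is the grip in N (left out, the last holds). Time passes only in rows, so rows that repeat a pose let the fingers close. It gives the time, the measured TCP pose, the force and the opening at its end, in the units of the state.
- manip.get_obs(): the state, without advancing time (a new reading comes with each control period).
- manip.read_camera(name): name is "scene" or "side" or "wrist"; returns a dict with "color" (480x640x3 uint8, red, green, blue), "mtx" (3x3 intrinsics, pixels), "eye" and "rotation" of the camera in the world. Camera axes: x right, y down, z forward; pixel columns grow to the right and rows downward; lengths in m; the calibration is good to about 2 mm. A picture is of the moment at which its call begins. There is no depth.
- manip.hand_in(): hands the job in, once; it reports no verdict.
The state is a dict: "time_s": time; "joint_pos": joint angles; "qd": joint speeds; "joint_torque": joint torques, N m; "tcp_pos": TCP position; "orientation": TCP orientation; "ft_force": force on the tool from outside, world axes, zero at the start; "moment": the same for the moment, N m; "width": finger opening in m.
Only numpy, scipy, OpenCV 4.12 (cv2) and the standard library are available. Lean on these libraries where they do the work, as an engineer would, in place of code of your own. Each camera call takes 0.05 s, during which the arm holds its last target.

## Working session

There is one attempt and no reset: what is moved stays moved. The work goes in short steps, Python scripts to look and compute and a tool call to move; the robot and the scene stay as the last step left them, time stands still between calls to the robot, and variables do not carry over. Pictures are saved under pics/ and viewed, and the job is handed in when it is done.

Besides the shell and the picture viewer there is one more tool, called as name(argument=value, ...), one argument or row to a line, values as JSON. carry_out: Moves the arm, as the interface text tells. Its arguments: {"type":"object","properties":{"targets":{"type":"array","items":{"type":"array","items":{"type":"number"}}},"force":{"type":"number"}},"required":["targets"]}

```bash
ls; mkdir -p pics
python3 - <<'E'
from station import manip
import cv2
print(manip.hold_point_z)
for n in ("scene","side","wrist"):
    c=manip.read_camera(n)
    cv2.imwrite(f"pics/{n}0.png",c["color"][:,:,::-1])
    print(n,c["mtx"].tolist(),c["eye"],c["rotation"].tolist())
print(manip.get_obs())
E
```

```text
pics
0.0187
scene [[433.42189769119034, 0.0, 322.00845975852076], [0.0, 433.42189769119034, 234.83952613764427], [0.0, 0.0, 1.0]] [0.01593511 0.92491621 0.62164242] [-0.6548080316103347, 2.395633356894442, -1.4143401589975308]
side [[493.33149303890224, 0.0, 312.8795945278467], [0.0, 493.33149303890224, 241.2391628468255], [0.0, 0.0, 1.0]] [ 0.41831013 -0.83939853  0.93498069] [-2.28646263433017, 0.16161406761111805, -0.06965550398260494]
wrist [[388.4308881670628, 0.0, 315.9483353440367], [0.0, 388.4308881670628, 242.32915802886413], [0.0, 0.0, 1.0]] [ 0.35236227 -0.52218401  0.37305577] [2.431979387965116, -1.502085972159288, -0.24426204660627426]
{'time_s': 0.15, 'joint_pos': array([ 1.03778726,  0.41174773, -0.01269061,  1.59684106,  0.0055826 ,
        1.13426511, -0.08219548]), 'qd': array([-0.00236624, -0.00324303,  0.00041983, -0.00283899, -0.00014948,
       -0.00110685, -0.00028559]), 'joint_torque': array([ 5.18658198e-04, -6.01039052e+01,  6.82385210e-01, -2.99649864e+01,
        1.39406172e-02,  7.79552181e-03,  2.40726376e-05]), 'tcp_pos': array([ 0.27995878, -0.55838246,  0.23063107]), 'orientation': array([-3.05599074e+00, -7.23297231e-01,  5.61732725e-04]), 'ft_force': array([-0.19359084,  0.08397801,  0.74144983]), 'moment': array([-0.00321533, -0.02294607,  0.06081001]), 'width': 0.08495315765228191}
```

View pics/scene0.png

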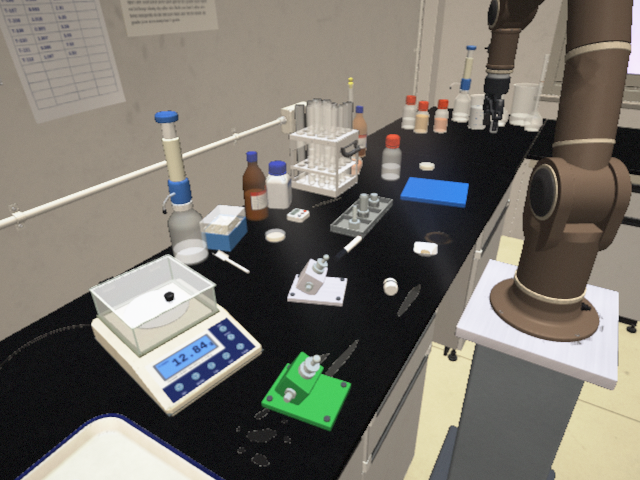

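View pics/side0.png

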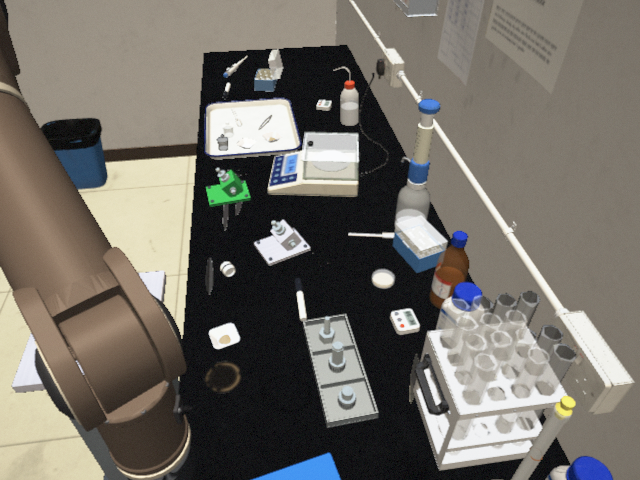

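View pics/wrist0.png

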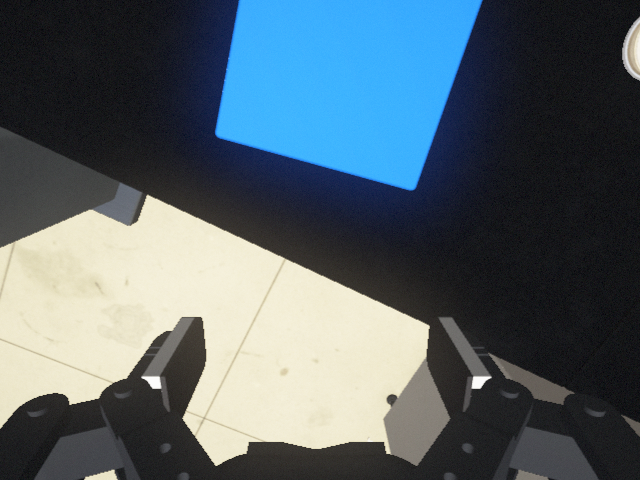

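The white/aluminium block is at side (282,242) and scene (318,283), and the green decoy at side (229,188). The bin holds three fittings, so I'm enlarging those.

```bash
cat > h.py <<'E'
from station import manip
import cv2,numpy as np
from scipy.spatial.transform import Rotation as R
def crop(src,x0,y0,w,h,s,out):
    im=cv2.imread(src)[y0:y0+h,x0:x0+w]; cv2.imwrite(out,cv2.resize(im,None,fx=s,fy=s,interpolation=cv2.INTER_CUBIC))
def cal(n):
    c=manip.read_camera(n); return c
def ray(c,u,v):
    d=R.from_rotvec(c["rotation"]).as_matrix()@np.linalg.solve(c["mtx"],[u,v,1.]) if np.shape(c["rotation"])==(3,) else c["rotation"]@np.linalg.solve(c["mtx"],[u,v,1.])
    return np.array(c["eye"]),d/np.linalg.norm(d)
def atz(c,u,v,z):
    e,d=ray(c,u,v); return e+d*(z-e[2])/d[2]
def tri(*obs):
    A=np.zeros((3,3));b=np.zeros(3);rs=[ray(*o) for o in obs]
    for e,d in rs:
        P=np.eye(3)-np.outer(d,d);A+=P;b+=P@e
    p=np.linalg.solve(A,b); return p,[np.linalg.norm((np.eye(3)-np.outer(d,d))@(p-e)) for e,d in rs]
def proj(c,p):
    q=R.from_rotvec(c["rotation"]).as_matrix().T@(np.asarray(p)-c["eye"]); q=c["mtx"]@q; return q[:2]/q[2]
E
python3 - <<'E'
from h import *
crop("pics/side0.png",295,300,100,130,6,"pics/sbin.png") if 0 else crop("pics/side0.png",290,305,110,130,4.6,"pics/sbin.png")
crop("pics/side0.png",240,210,90,60,8,"pics/sblk.png")
crop("pics/scene0.png",280,250,80,60,9,"pics/cblk.png")
crop("pics/scene0.png",325,180,80,60,9,"pics/cbin.png")
E
```

```text
(no output)
```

View pics/sbin.png

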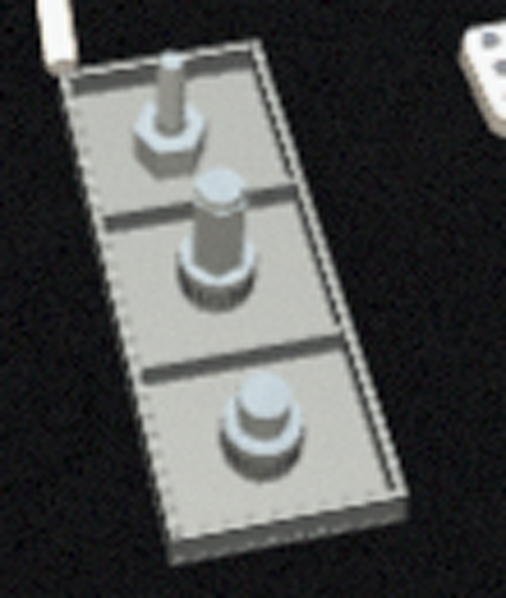

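View pics/cbin.png

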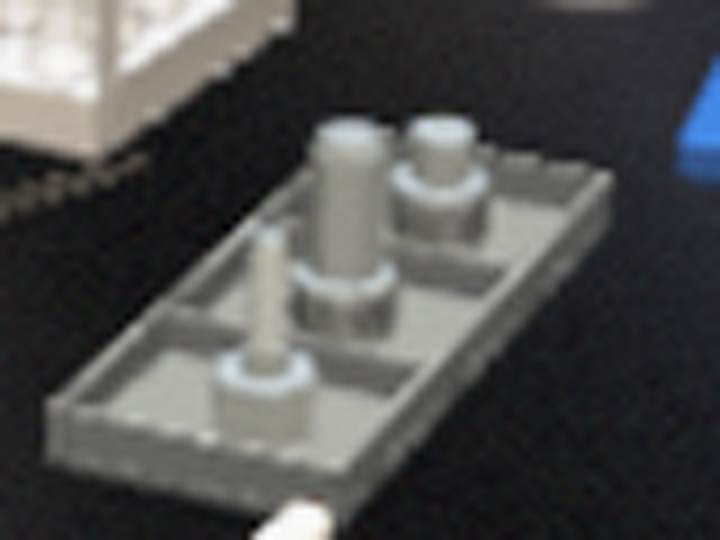

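View pics/sblk.png

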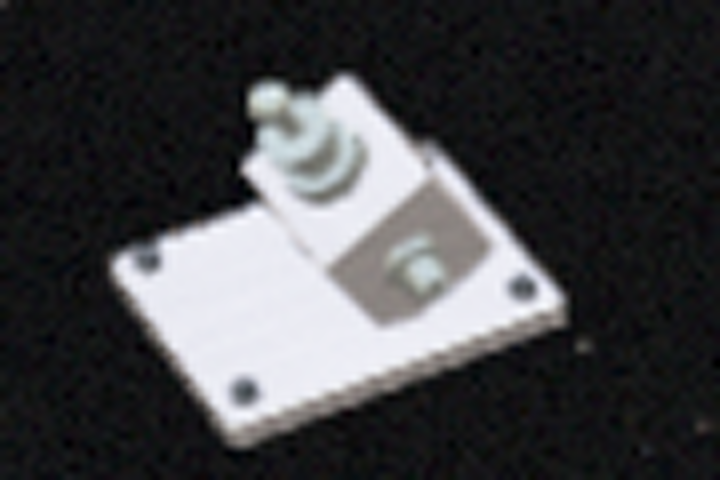

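View pics/cblk.png

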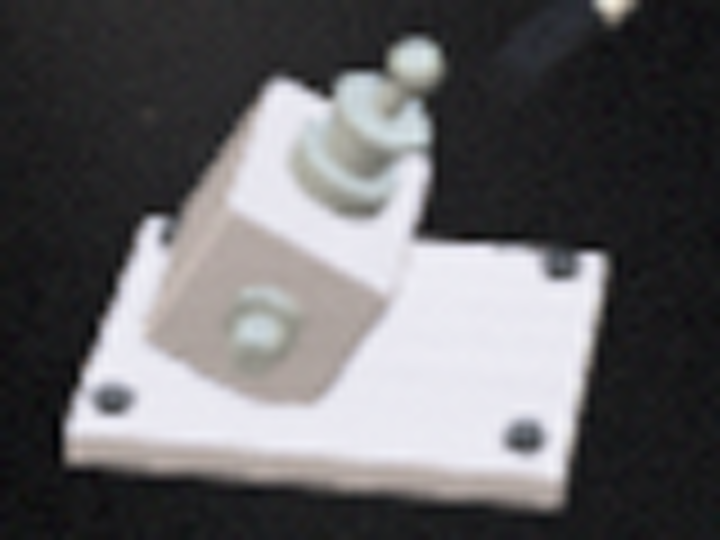

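The three fittings are, in the side view: top (327,330), a hex foot with a thin tail (adapter); middle (337,357), a round collar with a tall thick hex body (coupler); bottom (347,395), a short knob (plug). The middle one fits the description, and the enlarged crops confirm it. The block meant is the white/aluminium one. Next I measure.

```bash
cat > m.py <<'E'
from h import *
S=cal("side");C=cal("scene")
f=lambda x0,y0,s:(lambda X,Y:(x0+(X+.5)/s-.5,y0+(Y+.5)/s-.5))
sb=f(290,305,4.6);sk=f(240,210,8);ck=f(280,250,9);cb=f(325,180,9)
E
python3 - <<'E'
from m import *
np.set_printoptions(precision=4,suppress=True)
print("ball",tri((S,*sk(268,101)),(C,*ck(416,62))))
print("cap top",tri((S,*sb(220,183)),(C,*cb(352,130))))
print("at z .082",atz(S,*sb(220,183),.082),atz(C,*cb(352,130),.082))
print("plate side"); 
P=[atz(S,*sk(*p),.012) for p in [(112,262),(232,432),(562,300)]]; print(P)
print(np.linalg.norm(P[0]-P[1]),np.linalg.norm(P[2]-P[1]))
print("screws side",[atz(S,*sk(*p),.012)[:2] for p in [(149,259),(245,391),(522,288)]])
print("plate scene",[atz(C,*ck(*p),.012)[:2] for p in [(148,216),(608,256),(568,484),(66,442)]])
print("screws scene",[atz(C,*ck(*p),.012)[:2] for p in [(561,266),(523,439),(113,401)]])
print("flange tri",tri((S,*sk(297,131)),(C,*ck(382,106))))
print("bin side",[atz(S,*sb(*p),.022)[:2] for p in [(64,74),(262,42),(405,492),(170,540)]])
print("bin scene",[atz(C,*cb(*p),.022)[:2] for p in [(45,405),(612,172),(335,478)]])
E
```

```text
ball (array([0.453 , 0.1946, 0.0996]), [np.float64(0.0009931978610186608), np.float64(0.0009931978610185268)])
cap top (array([ 0.5558, -0.2119,  0.081 ]), [np.float64(0.0013738306304147444), np.float64(0.0013738306304146393)])
at z .082 [ 0.557  -0.2119  0.082 ] [ 0.5532 -0.2093  0.082 ]
plate side
[array([0.3958, 0.2215, 0.012 ]), array([0.4316, 0.1288, 0.012 ]), array([0.5507, 0.1789, 0.012 ])]
0.09937596105130958 0.129263202413874
screws side [array([0.4089, 0.2213]), array([0.4374, 0.1483]), array([0.5377, 0.1872])]
plate scene [array([0.5483, 0.1807]), array([0.4274, 0.1338]), array([0.3884, 0.2283]), array([0.5083, 0.2776])]
screws scene [array([0.4363, 0.1445]), array([0.4073, 0.2177]), array([0.5078, 0.257 ])]
flange tri (array([0.4623, 0.1962, 0.0843]), [np.float64(0.0008474332734846247), np.float64(0.0008474332734846982)])
bin side [array([ 0.4993, -0.0887]), array([ 0.6044, -0.0821]), array([ 0.6176, -0.3423]), array([ 0.5123, -0.35  ])]
bin scene [array([ 0.6   , -0.0772]), array([ 0.5104, -0.3475]), array([ 0.493 , -0.0791])]
```

```bash
cat >> h.py <<'E'
np.set_printoptions(precision=4,suppress=True)
def cur():
    o=manip.get_obs(); return np.array(o["tcp_pos"]),R.from_rotvec(o["orientation"]),o
def goal(p,Rg):
    q,Rc,o=cur(); return Rc.inv().apply(np.asarray(p)-q),(Rc.inv()*Rg).as_rotvec()
def down(az): # jaw axis (tool y) at azimuth az deg, z down
    a=np.radians(az);y=np.array([np.cos(a),np.sin(a),0]);z=np.array([0,0,-1.]);x=np.cross(y,z)
    return R.from_matrix(np.c_[x,y,z])
E
python3 - <<'E'
from h import *
q,Rc,o=cur(); c=cal("wrist")
M=R.from_rotvec(c["rotation"]).as_matrix()
print(Rc.as_matrix(),"cam in tool",Rc.inv().apply(c["eye"]-q),"boresight tool",Rc.inv().apply(M[:,2]), Rc.inv().apply(M[:,0]))
Rg=down(-22); x=Rg.as_matrix()[:,0]
# point on boresight at z .08
print(x)
for d in (.05,.08):
  p=np.array([.555,-.211,.22])-d*x; print(p,goal(p,Rg))
E
```

```text
[[ 0.8939  0.4482 -0.0004]
 [ 0.4483 -0.8939  0.0006]
 [-0.0001 -0.0008 -1.    ]] cam in tool [ 0.0809 -0.     -0.1425] boresight tool [-0.3157  0.0005  0.9488] [-0.0007  1.     -0.0008]
[0.3746 0.9272 0.    ]
[ 0.5363 -0.2574  0.22  ] (array([ 0.364 , -0.1544,  0.0111]), array([-0.0005, -0.0002, -0.722 ]))
[ 0.525  -0.2852  0.22  ] (array([ 0.3415, -0.1345,  0.0111]), array([-0.0005, -0.0002, -0.722 ]))
```

carry_out(
  targets=[
    [0.355, -0.147, 0.011, 0, 0, -0.722, 1],
    [0.355, -0.147, 0.011, 0, 0, -0.722, 1],
    [0.355, -0.147, 0.011, 0, 0, -0.722, 1],
    [0.355, -0.147, 0.011, 0, 0, -0.722, 1],
    [0.355, -0.147, 0.011, 0, 0, -0.722, 1],
    [0.355, -0.147, 0.011, 0, 0, -0.722, 1],
    [0.355, -0.147, 0.011, 0, 0, -0.722, 1],
    [0.355, -0.147, 0.011, 0, 0, -0.722, 1],
  ],
)

```text
time_s: 1.1
tcp_pos: [0.5337, -0.2644, 0.2202]
orientation: [-2.601, -1.76, -0.002]
ft_force: [0.5, -0.1, -0.3]
width: 0.0856
```

Run:
```python
from h import *
q,Rc,o=cur(); print(q,Rc.as_rotvec(),o["joint_pos"],o["time_s"])
c=cal("wrist"); cv2.imwrite("pics/w1.png",c["color"][:,:,::-1])
```

```text
[ 0.5337 -0.2644  0.2202] [-2.6011 -1.7602 -0.0023] [ 0.5995  0.3897 -0.2923  1.6692  0.1212  1.1006 -0.108 ] 1.1
```

View pics/w1.png

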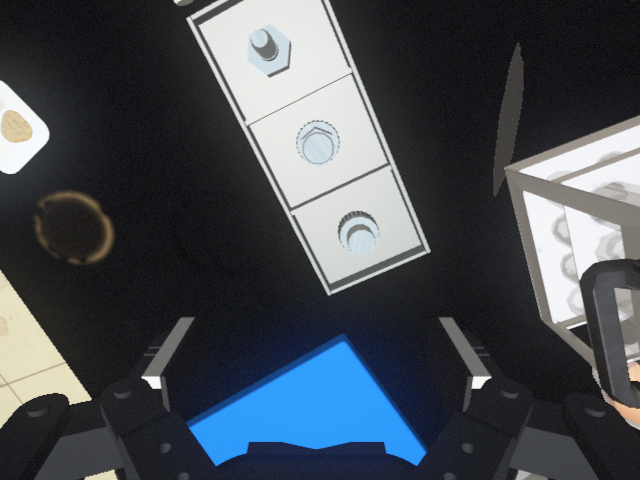

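Run:
```python
from h import *
crop("pics/w1.png",283,105,70,70,8.5,"pics/w1c.png")
```

```text
(no output)
```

View pics/w1c.png

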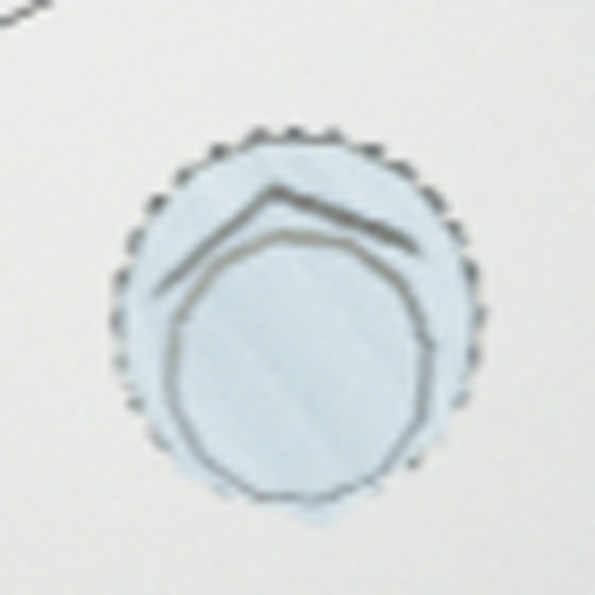

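Run:
```python
from h import *
c=cal("wrist"); q,Rc,o=cur()
f=lambda X,Y:(283+(X+.5)/8.5-.5,105+(Y+.5)/8.5-.5)
V,L,Rr=[atz(c,*f(*p),.028)[:2] for p in [(275,183),(156,292),(418,247)]]
az=lambda d:np.degrees(np.arctan2(d[1],d[0]))
print(V,L,Rr,"edge az",az(L-V),az(Rr-V),"len",np.linalg.norm(L-V),np.linalg.norm(Rr-V),"expected 13.9")
print("cap centre",atz(c,*f(300,367),.082), "collar c", atz(c,*f(299,318),.028))
y=Rc.as_matrix()[:,1]; print("jaw az",az(y))
# bin edges: left (247,125)->(291,210)? 
a=[atz(c,*p,.022)[:2] for p in [(188,18),(330,294),(429,252)]]; print(a,az(a[0]-a[1])-90, az(a[2]-a[1]))
```

```text
[ 0.5628 -0.1921] [ 0.5482 -0.1973] [ 0.5737 -0.2028] edge az -160.27300124378328 -44.752919667558054 len 0.015555489228635503 0.015216033666817232 expected 13.9
cap centre [ 0.5599 -0.2052  0.082 ] collar c [ 0.5604 -0.2048  0.028 ]
jaw az -21.50323091808995
[array([ 0.5007, -0.0813]), array([ 0.5192, -0.3422]), array([ 0.6204, -0.3359])] 4.049261351153504 3.5547641355260375
```

Run:
```python
from h import *
print(goal([.5575,-.2085,.13],down(-12.5)))
```

```text
(array([0.0574, 0.0012, 0.0902]), array([ 0.0004, -0.0037, -0.1571]))
```

carry_out(
  targets=[
    [0.0574, 0.0012, 0.05, 0, -0.0037, -0.157, 1],
    [0.0574, 0.0012, 0.09, 0, -0.0037, -0.157, 1],
    [0.0574, 0.0012, 0.09, 0, -0.0037, -0.157, 1],
    [0.0574, 0.0012, 0.09, 0, -0.0037, -0.157, 1],
  ],
)

```text
time_s: 1.6
tcp_pos: [0.556, -0.208, 0.1281]
orientation: [-2.447, -1.964, 0.004]
ft_force: [0.5, -0.8, 0.2]
width: 0.0854
```

Run:
```python
from h import *
q,Rc,o=cur(); print(q,Rc.as_rotvec(),o["time_s"])
c=cal("wrist"); cv2.imwrite("pics/w2.png",c["color"][:,:,::-1])
crop("pics/w2.png",250,195,140,140,4.2,"pics/w2c.png")
```

```text
[ 0.556  -0.208   0.1281] [-2.4471 -1.9645  0.0038] 1.6
```

View pics/w2.png

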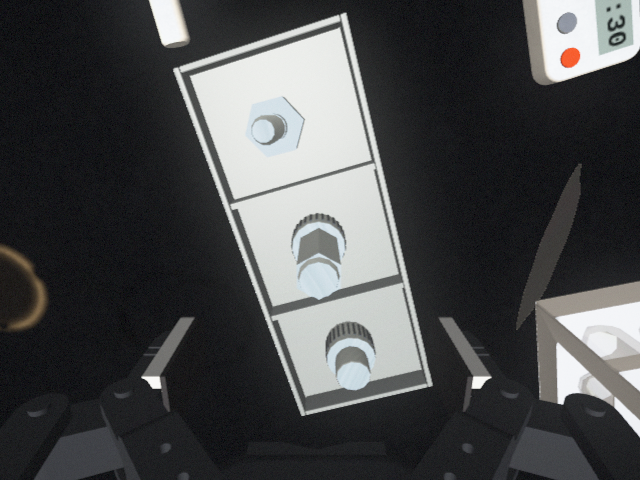

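View pics/w2c.png

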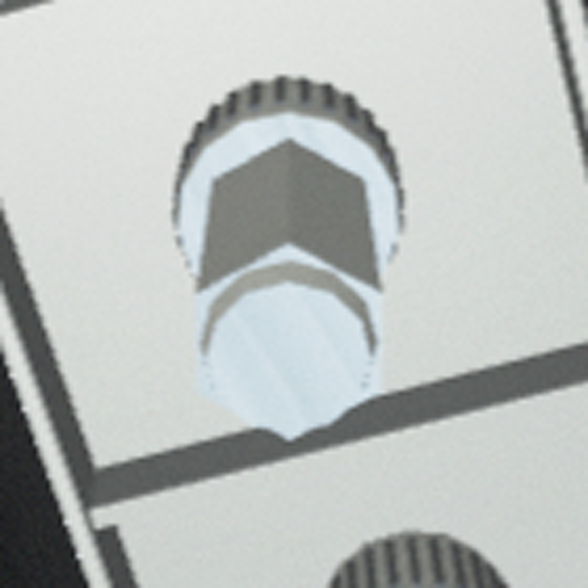

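The jaws now line up with a flat pair: the hex outline is symmetric about the vertical, with its vertices at crop (290,138) and (290,242). Next is the offset.

Run:
```python
from h import *
c=cal("wrist"); q,Rc,o=cur()
f=lambda X,Y:(250+(X+.5)/4.2-.5,195+(Y+.5)/4.2-.5)
for n,p,z in [("hexL",(197,291),.076),("hexR",(381,291),.076),("vtx top",(290,242),.076),("vtx far",(290,440),.076),("cap",(290,360),.082),("hexbotL",(214,181),.028),("hexbotR",(362,181),.028),("vb",(290,138),.028)]:
    w=atz(c,*f(*p),z); print(n,w,"tool",Rc.inv().apply(w-q))
print(Rc.as_matrix()[:,2])
```

```text
hexL [ 0.547  -0.2041  0.076 ] tool [ 0.0038 -0.0118  0.0553]
hexR [ 0.5702 -0.2093  0.076 ] tool [0.0038 0.012  0.0553]
vtx top [ 0.5602 -0.2002  0.076 ] tool [0.0106 0.0002 0.0553]
vtx far [ 0.5541 -0.2277  0.076 ] tool [-0.0176  0.0003  0.0553]
cap [ 0.5572 -0.2136  0.082 ] tool [-0.0032  0.0002  0.0493]
hexbotL [ 0.5473 -0.2047  0.028 ] tool [ 0.0034 -0.0114  0.1033]
hexbotR [ 0.57   -0.2098  0.028 ] tool [0.0034 0.0119 0.1033]
vb [ 0.5605 -0.2004  0.028 ] tool [0.0105 0.0005 0.1033]
[ 0.0011 -0.0014 -1.    ]
```

carry_out(
  targets=[
    [-0.0033, 0.0003, 0.02, 0, 0, 0, 1],
    [-0.0033, 0.0003, 0.05, 0, 0, 0, 1],
    [-0.0033, 0.0003, 0.08, 0, 0, 0, 1],
    [-0.0033, 0.0003, 0.092, 0, 0, 0, 1],
    [-0.0033, 0.0003, 0.092, 0, 0, 0, 1],
    [-0.0033, 0.0003, 0.092, 0, 0, 0, 1],
  ],
)

```text
time_s: 2.3
tcp_pos: [0.5582, -0.2148, 0.041]
orientation: [2.45, 1.96, 0.001]
ft_force: [-0.2, 0.2, -0.1]
width: 0.0856
```

Run:
```python
from h import *
q,Rc,o=cur(); print(q,Rc.as_rotvec(),o["time_s"],o["ft_force"])
c=cal("wrist"); cv2.imwrite("pics/w3.png",c["color"][:,:,::-1])
```

```text
[ 0.5582 -0.2148  0.041 ] [2.4504 1.9599 0.0015] 2.3 [-0.1819  0.2018 -0.0535]
```

View pics/w3.png

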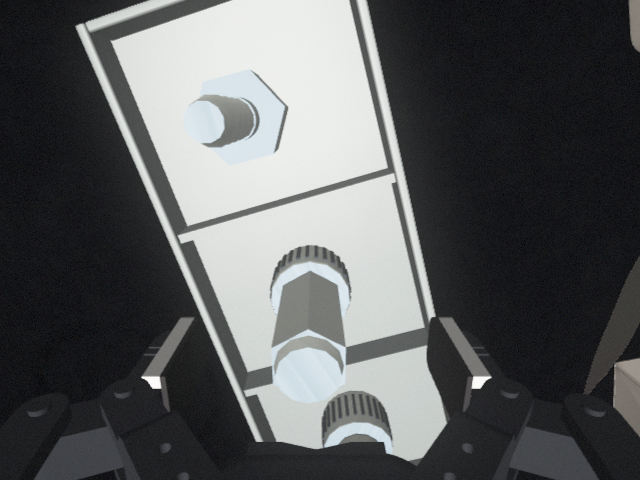

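Run:
```python
from h import *
c=cal("wrist"); q,Rc,o=cur(); print(q,o["qd"])
crop("pics/w3.png",250,230,130,180,3.3,"pics/w3c.png")
```

```text
[ 0.5585 -0.2145  0.0413] [-0.0037  0.0016 -0.0003  0.0049  0.0014 -0.0048 -0.0029]
```

View pics/w3c.png

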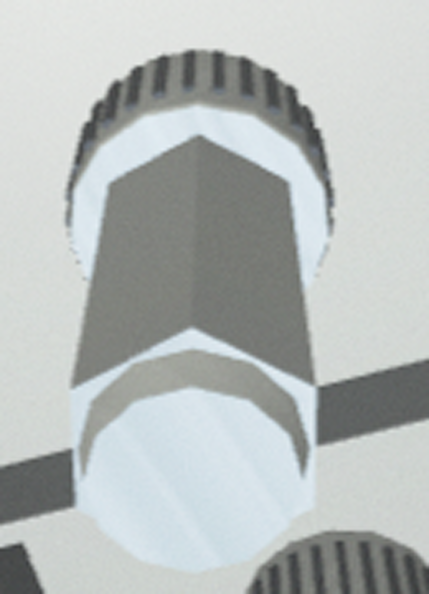

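Run:
```python
from h import *
c=cal("wrist"); q,Rc,o=cur()
f=lambda X,Y:(250+(X+.5)/3.3-.5,230+(Y+.5)/3.3-.5)
for n,p,z in [("hexL",(73,387),.076),("hexR",(316,387),.076),("vtx top",(193,327),.076),("hexbotL",(108,184),.028),("hexbotR",(288,182),.028),("vb",(198,134),.028)]:
    w=atz(c,*f(*p),z); print(n,w,"tool",Rc.inv().apply(w-q))
print(goal([.5573,-.2115,.036],down(-12.5)))
```

```text
hexL [ 0.5463 -0.2017  0.076 ] tool [ 0.0097 -0.0144 -0.035 ]
hexR [ 0.5694 -0.207   0.076 ] tool [ 0.0096  0.0093 -0.0349]
vtx top [ 0.5592 -0.1978  0.076 ] tool [ 0.0163 -0.0027 -0.0349]
hexbotL [ 0.5459 -0.2022  0.028 ] tool [ 0.0092 -0.0148  0.013 ]
hexbotR [ 0.5693 -0.2072  0.028 ] tool [0.0094 0.0091 0.0131]
vb [ 0.5592 -0.1979  0.028 ] tool [ 0.0163 -0.0028  0.0131]
(array([ 0.0026, -0.0017,  0.0051]), array([ 0.0041,  0.0016, -0.0027]))
```

carry_out(
  targets=[
    [0.0025, -0.0026, 0.005, 0.004, 0.0016, 0, 1],
    [0.0025, -0.0026, 0.005, 0.004, 0.0016, 0, 1],
    [0.0025, -0.0026, 0.005, 0.004, 0.0016, 0, 1],
  ],
)

```text
time_s: 2.75
tcp_pos: [0.5564, -0.2111, 0.0362]
orientation: [2.452, 1.963, 0.0]
ft_force: [0.3, -0.0, -0.2]
width: 0.0852
```

Run:
```python
from h import *
q,Rc,o=cur(); print(q,Rc.as_matrix()[:,2],o["time_s"],o["ft_force"],o["qd"])
```

```text
[ 0.5564 -0.2111  0.0362] [ 0.0002  0.     -1.    ] 2.75 [ 0.2802 -0.0495 -0.2014] [ 0.0018  0.0008  0.0016 -0.0035  0.0002  0.001  -0.0006]
```

carry_out(
  targets=[
    [0, 0, 0, 0, 0, 0, -1],
    [0, 0, 0, 0, 0, 0, -1],
    [0, 0, 0, 0, 0, 0, -1],
    [0, 0, 0, 0, 0, 0, -1],
    [0, 0, 0, 0, 0, 0, -1],
    [0, 0, 0, 0, 0, 0, -1],
    [0, 0, 0, 0, 0, 0, -1],
    [0, 0, 0, 0, 0, 0, -1],
  ],
  force=90,
)

```text
time_s: 3.55
tcp_pos: [0.5567, -0.2112, 0.0364]
orientation: [2.452, 1.963, 0.001]
ft_force: [0.1, -0.5, 2.7]
width: 0.023
```

Run:
```python
from h import *
q,Rc,o=cur(); print(q,Rc.as_matrix(),o["time_s"],o["ft_force"],o["moment"],o["width"])
c=cal("wrist"); cv2.imwrite("pics/w4.png",c["color"][:,:,::-1])
```

```text
[ 0.5567 -0.2112  0.0364] [[ 0.2187  0.9758  0.0007]
 [ 0.9758 -0.2187 -0.0002]
 [ 0.      0.0007 -1.    ]] 3.55 [ 0.098  -0.5397  2.6824] [-0.0344 -0.0972 -0.0112] 0.02299701060948533
```

View pics/w4.png

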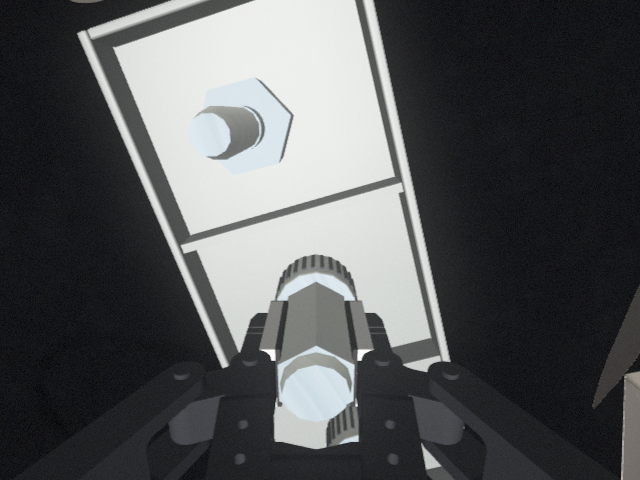

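Run:
```python
from h import *
crop("pics/w4.png",245,240,140,190,3.1,"pics/w4c.png")
```

```text
(no output)
```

View pics/w4c.png

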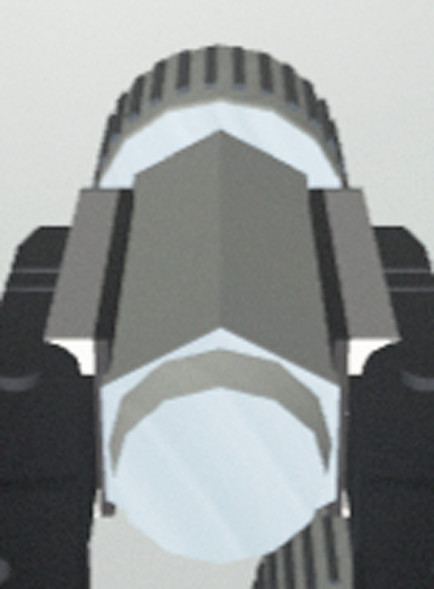

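carry_out(
  targets=[
    [0, 0, -0.02, 0, 0, 0, -1],
    [0, 0, -0.06, 0, 0, 0, -1],
    [0, 0, -0.11, 0, 0, 0, -1],
    [0, 0, -0.16, 0, 0, 0, -1],
    [0, 0, -0.18, 0, 0, 0, -1],
    [0, 0, -0.18, 0, 0, 0, -1],
  ],
)

```text
time_s: 4.2
tcp_pos: [0.5579, -0.2116, 0.2197]
orientation: [2.448, 1.96, 0.005]
ft_force: [0.2, -0.1, -1.8]
width: 0.0229
```

```bash
cat >> h.py <<'E'
yaw=np.radians(21.5)
n=np.array([-.5*np.cos(yaw),-.5*np.sin(yaw),.8660254])
tip=np.array([.4497,.1933,.1052])
XC=np.array([0.0,0.0]) # coupler axis in tool xy
def Rfin():
    z=-n; x=np.array([-np.sin(yaw),np.cos(yaw),0]); y=np.cross(z,x); return R.from_matrix(np.c_[x,y,z])
E
python3 - <<'E'
from h import *
q,Rc,o=cur(); print(q,o["time_s"],o["ft_force"],o["width"])
c=cal("wrist"); 
f=lambda X,Y:(245+(X+.5)/3.1-.5,240+(Y+.5)/3.1-.5)
# measure coupler in tool frame at grasp: same cam-tool geometry, planes at fixed tool z
for nm,p,zt in [("vt",(221,328),.0364-.076),("vb",(221,130),.0364-.028),("L",(102,386),.0364-.076),("R",(341,386),.0364-.076)]:
    e,d=ray(c,*f(*p)); e=Rc.inv().apply(e-q); d=Rc.inv().apply(d); print(nm,e+d*(zt-e[2])/d[2])
print(Rfin().as_matrix())
p=tip+n*(.06+.0124); print(p,goal(p,Rfin()))
c=cal("wrist"); cv2.imwrite("pics/w5.png",c["color"][:,:,::-1])
E
```

```text
[ 0.5579 -0.2116  0.2197] 4.2 [ 0.2254 -0.1329 -1.8437] 0.02285071066384073
vt [ 0.0135 -0.0003 -0.0396]
vb [ 0.0132 -0.0003  0.0084]
L [ 0.0067 -0.0123 -0.0396]
R [ 0.0067  0.0117 -0.0396]
[[-0.3665  0.8058  0.4652]
 [ 0.9304  0.3174  0.1833]
 [-0.      0.5    -0.866 ]]
[0.416  0.18   0.1679] (array([ 0.3511, -0.223 ,  0.0485]), array([-0.5058,  0.157 , -0.5818]))
```

View pics/w5.png

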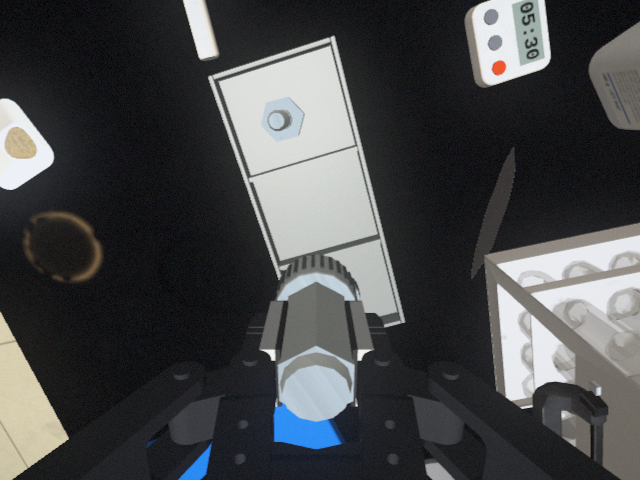

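Run:
```python
from h import *
p=tip+n*(.07+.0124); print(p,goal(p,Rfin()))
```

```text
[0.4114 0.1782 0.1766] (array([ 0.3483, -0.2261,  0.0389]), array([-0.5086,  0.1558, -0.5821]))
```

carry_out(
  targets=[
    [0.3483, -0.2261, 0.0, -0.509, 0.156, -0.582, -1],
    [0.3483, -0.2261, 0.0, -0.509, 0.156, -0.582, -1],
    [0.3483, -0.2261, 0.0, -0.509, 0.156, -0.582, -1],
    [0.3483, -0.2261, 0.0, -0.509, 0.156, -0.582, -1],
    [0.3483, -0.2261, 0.0, -0.509, 0.156, -0.582, -1],
    [0.3483, -0.2261, 0.0, -0.509, 0.156, -0.582, -1],
    [0.3483, -0.2261, 0.0, -0.509, 0.156, -0.582, -1],
    [0.3483, -0.2261, 0.0, -0.509, 0.156, -0.582, -1],
  ],
)

```text
time_s: 5.1
tcp_pos: [0.4171, 0.156, 0.2133]
orientation: [1.569, 2.301, 0.614]
ft_force: [1.0, 1.4, -0.8]
width: 0.0228
```

Run:
```python
from h import *
q,Rc,o=cur(); print(q,Rc.as_matrix(),o["joint_pos"],o["time_s"],o["ft_force"],o["width"])
p=tip+n*(.07+.0124); print(p,goal(p,Rfin()))
```

```text
[0.4171 0.156  0.2133] [[-0.3653  0.8078  0.4626]
 [ 0.9309  0.3164  0.1826]
 [ 0.0011  0.4973 -0.8676]] [ 0.6083 -0.1496 -0.9835  2.3757 -0.3351  0.3429  0.2577] 5.1 [ 1.016   1.3698 -0.8277] 0.022830915939120112
[0.4114 0.1782 0.1766] (array([ 0.0227, -0.0159,  0.0332]), array([-0.0031, -0.0003, -0.0017]))
```

carry_out(
  targets=[
    [0.0227, -0.0159, 0.0332, -0.003, 0, -0.002, -1],
    [0.0227, -0.0159, 0.0332, -0.003, 0, -0.002, -1],
    [0.0227, -0.0159, 0.0332, -0.003, 0, -0.002, -1],
    [0.0227, -0.0159, 0.0332, -0.003, 0, -0.002, -1],
  ],
)

```text
time_s: 5.5
tcp_pos: [0.4092, 0.1783, 0.1748]
orientation: [1.567, 2.305, 0.616]
ft_force: [-0.5, -0.4, -2.3]
width: 0.0228
```

Run:
```python
from h import *
p=tip+n*(.07+.0124); print(p,goal(p,Rfin()))
for nm in("scene","side","wrist"):
    c=cal(nm); cv2.imwrite(f"pics/{nm}6.png",c["color"][:,:,::-1])
crop("pics/scene6.png",270,210,100,100,6,"pics/c6.png")
crop("pics/side6.png",235,170,100,100,6,"pics/s6.png")
q,Rc,o=cur(); print(q,Rc.as_matrix()[:,2],o["joint_pos"],o["time_s"],o["ft_force"],o["width"])
```

```text
[0.4114 0.1782 0.1766] (array([-0.0009,  0.0026, -0.0006]), array([-0.0032, -0.0038,  0.0004]))
[0.4108 0.1772 0.1759] [ 0.4631  0.1831 -0.8672] [ 0.9009 -0.0027 -1.4129  2.4144  0.3019  0.2201 -0.4162] 5.65 [-0.6031  0.4617 -2.1109] 0.023023742901270395
```

View pics/c6.png

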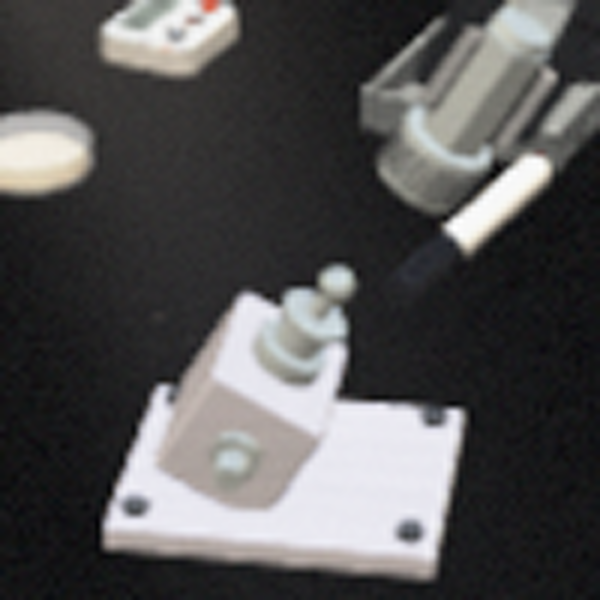

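View pics/s6.png

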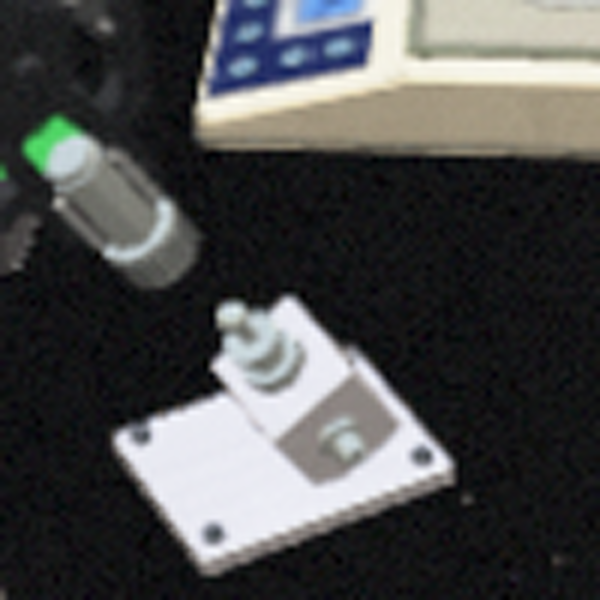

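View pics/wrist6.png

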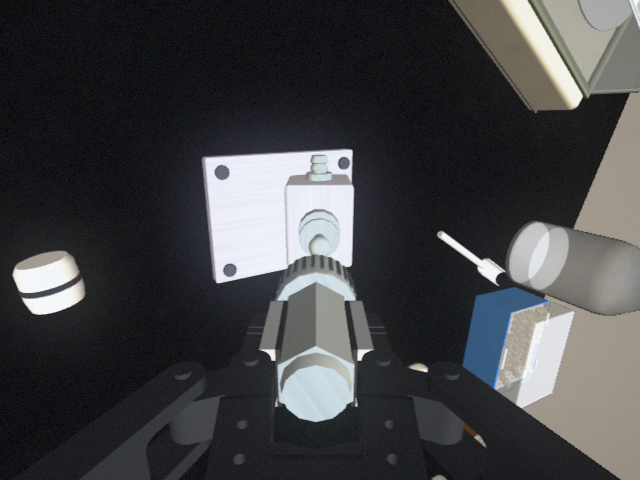

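The coupler sits on the tool axis and the nipple lies ahead of it; wrist view ball at (319,243), coupler at (317,~). Joints 3 and 6 are near their limits, so I'm fitting a quick kinematic model before going on.

```bash
cat > kin.py <<'E'
from h import *
import itertools
from scipy.optimize import least_squares
D=[([1.03778726,.41174773,-.01269061,1.59684106,.0055826,1.13426511,-.08219548],[.27995878,-.55838246,.23063107],R.from_rotvec([-3.05599074,-.723297231,5.6e-4])),
([.5995,.3897,-.2923,1.6692,.1212,1.1006,-.108],[.5337,-.2644,.2202],R.from_rotvec([-2.6011,-1.7602,-.0023])),
([.6083,-.1496,-.9835,2.3757,-.3351,.3429,.2577],[.4171,.156,.2133],R.from_matrix([[-.3653,.8078,.4626],[.9309,.3164,.1826],[.0011,.4973,-.8676]]))]
q,Rc,o=cur(); D.append((list(o["joint_pos"]),list(q),Rc))
def rot(q,s,o1,o7):
    f=R.from_euler('z',s[0]*q[0]+o1)
    out=[f]
    for i in range(1,7):
        a='y' if i%2 else 'z'
        out.append(out[-1]*R.from_euler(a,s[i]*q[i]+(o7 if i==6 else 0)))
    return out
if __name__=="__main__":
    best=[]
    for s in itertools.product([1,-1],repeat=4):
        s7=[s[0],1,s[1],1,s[2],1,s[3]]
        for st in (0,1.57,3.14,-1.57):
            F=lambda x:np.concatenate([(rot(d[0],s7,x[0],x[1])[-1].inv()*d[2]).as_rotvec() for d in D])
            r=least_squares(F,[st,st]); best.append((r.cost,s7,r.x))
    best.sort(key=lambda b:b[0])
    for b in best[:6]: print(b)
    s7,x=best[0][1],best[0][2]
    # linear fit translations
    rows=[];rhs=[]
    for d in D:
        Rs=rot(d[0],s7,*x)
        # base xyz, upper arm z,x ; forearm z,x ; tool z ; 
        cols=[np.eye(3)]
        M=[R_.as_matrix() for R_ in Rs]
        cols+= [M[2][:,[2,0]],M[4][:,[2,0]],M[6][:,[2]]]
        rows.append(np.hstack(cols)); rhs.append(d[1])
    A=np.vstack(rows);b=np.concatenate(rhs); w,res,rk,sv=np.linalg.lstsq(A,b,rcond=None)
    print(w,rk,np.abs(A@w-b).max(),sv)
E
python3 kin.py
```

```text
(np.float64(6.908403023559087e-09), [-1, 1, -1, 1, -1, 1, -1], array([-0.    ,  1.5708]))
(np.float64(6.908403023573836e-09), [-1, 1, -1, 1, -1, 1, -1], array([-0.    ,  1.5708]))
(np.float64(6.908403023600784e-09), [-1, 1, -1, 1, -1, 1, -1], array([-0.    ,  1.5708]))
(np.float64(6.908403024126001e-09), [-1, 1, -1, 1, -1, 1, -1], array([-0.    ,  1.5708]))
(np.float64(0.05947036964763374), [-1, 1, -1, 1, 1, 1, 1], array([0.0998, 1.8205]))
(np.float64(0.059470369648913994), [-1, 1, -1, 1, 1, 1, 1], array([0.0998, 1.8205]))
[-0.0246 -0.0421  0.3124  0.5019  0.0068  0.4418 -0.0106  0.3626] 8 0.010989534837346215 [3.9338 3.2739 2.0313 0.976  0.6066 0.5732 0.1483 0.097 ]
```

Run:
```python
from kin import *
s7=[-1,1,-1,1,-1,1,-1];x=[0,np.pi/2]
def design(q,opt):
    M=[r.as_matrix() for r in rot(q,s7,*x)]
    c={'bz':np.eye(3)[:,[2]],'1x':M[0][:,[0]],'1y':M[0][:,[1]],'2z':M[2][:,[2]],'2x':M[2][:,[0]],'2y':M[2][:,[1]],'4z':M[4][:,[2]],'4x':M[4][:,[0]],'4y':M[4][:,[1]],'6z':M[6][:,[2]],'6x':M[5][:,[0]],'6y':M[5][:,[1]]}
    return np.hstack([c[k] for k in opt])
for opt in (['bz','2z','4z','6z'],['bz','1y','2z','4z','6z'],['bz','1y','2z','2y','4z','6z'],['bz','1y','2z','2y','4z','4y','6z'],['bz','1x','1y','2z','2x','4z','4x','6z'],['bz','2z','2x','4z','4x','6z'],['bz','1y','2z','2y','4z','4y','6z','6x']):
    A=np.vstack([design(d[0],opt) for d in D]);b=np.concatenate([d[1] for d in D])
    w=np.linalg.lstsq(A,b,rcond=None)[0]; print(opt,w,"err",np.abs(A@w-b).max())
```

```text
['bz', '2z', '4z', '6z'] [0.2279 0.557  0.4376 0.3234] err 0.04069329155732923
['bz', '1y', '2z', '4z', '6z'] [ 0.3284 -0.052   0.5234  0.4598  0.383 ] err 0.010761439431591469
['bz', '1y', '2z', '2y', '4z', '6z'] [ 0.2838 -0.0291  0.5337 -0.0192  0.4525  0.3503] err 9.497844036504555e-05
['bz', '1y', '2z', '2y', '4z', '4y', '6z'] [ 0.2839 -0.0292  0.5337 -0.0188  0.4526 -0.0004  0.3503] err 3.574293807578899e-05
['bz', '1x', '1y', '2z', '2x', '4z', '4x', '6z'] [ 0.3104  0.0129 -0.0456  0.5441 -0.0121  0.4469 -0.0044  0.3988] err 0.0036868016079403265
['bz', '2z', '2x', '4z', '4x', '6z'] [ 0.2375  0.6161 -0.0411  0.4539  0.0011  0.391 ] err 0.041188781458730866
['bz', '1y', '2z', '2y', '4z', '4y', '6z', '6x'] [ 0.2839 -0.0292  0.5336 -0.0188  0.4525 -0.0004  0.3503 -0.    ] err 3.500584622515013e-05
```

```bash
cat > ik.py <<'E'
from h import *
from kin import rot
from scipy.optimize import least_squares
s7=[-1,1,-1,1,-1,1,-1];x7=[0,np.pi/2]
W=dict(bz=.2838,y1=-.0291,z2=.5337,y2=-.0192,z4=.4525,z6=.3503)
lo=np.array([-2.95,-.29,-1.47,.14,-1.03,.13,-2.86]);hi=np.array([2.95,1.99,1.44,2.54,4.17,1.85,2.86])
def fk(q):
    Rs=rot(q,s7,*x7);M=[r.as_matrix() for r in Rs]
    return np.array([0,0,W['bz']])+M[0][:,1]*W['y1']+M[2][:,2]*W['z2']+M[2][:,1]*W['y2']+M[4][:,2]*W['z4']+M[6][:,2]*W['z6'],Rs[-1]
def err(q,p,Rg):
    a,b=fk(q); return np.r_[a-p,.3*(Rg.inv()*b).as_rotvec()]
def iks(p,Rg,j3,q0):
    F=lambda q:np.r_[err(np.insert(q,2,j3),p,Rg)]
    i=[0,1,3,4,5,6]; r=least_squares(F,np.clip(np.array(q0)[i],lo[i]+1e-6,hi[i]-1e-6),bounds=(lo[i],hi[i])); return np.insert(r.x,2,j3),np.abs(r.fun).max()
E
python3 - <<'E'
from ik import *
q,Rc,o=cur(); j=o["joint_pos"]
for off in (.07,.03,0,-.012):
    p=tip+n*(off+.0124); print("off",off); q0=j
    for j3 in (-1.45,-1.3,-1.1,-.9,-.7,-.5,-.3,0):
        s,e=iks(p,Rfin(),j3,q0); q0=s; print(s,"%.4f"%e)
E
```

```text
off 0.07
[ 0.9371 -0.0007 -1.45    2.413   0.3171  0.2199 -0.4297] 0.0000
[ 0.7759 -0.0073 -1.3     2.4152  0.3168  0.2204 -0.4423] 0.0000
[ 0.5601 -0.0144 -1.1     2.4201  0.3273  0.2222 -0.469 ] 0.0000
[ 0.3448 -0.0213 -0.9     2.4269  0.3431  0.2247 -0.4995] 0.0000
[ 0.1306 -0.0286 -0.7     2.4354  0.3637  0.2279 -0.5327] 0.0000
[-0.0822 -0.0367 -0.5     2.4451  0.3899  0.232  -0.5687] 0.0000
[-0.2936 -0.0458 -0.3     2.4557  0.4228  0.2372 -0.6085] 0.0000
[-0.6079 -0.0628  0.      2.4722  0.4881  0.2484 -0.6777] 0.0000
off 0.03
[ 0.7134  0.373  -1.45    2.4165  1.3595  0.5064 -1.4417] 0.0000
[ 0.622   0.2668 -1.3     2.4188  1.2907  0.3838 -1.3938] 0.0000
[ 0.4611  0.1857 -1.1     2.4237  1.2035  0.2909 -1.329 ] 0.0000
[ 0.2796  0.1391 -0.9     2.4305  1.1244  0.2377 -1.2681] 0.0000
[ 0.089   0.1094 -0.7     2.439   1.0534  0.2039 -1.2119] 0.0000
[-0.1052  0.0888 -0.5     2.4487  0.9894  0.1804 -1.1594] 0.0000
[-0.3005  0.0738 -0.3     2.4593  0.9311  0.1629 -1.1091] 0.0000
[-0.592   0.0575  0.      2.4757  0.8513  0.1434 -1.0346] 0.0000
off 0
[ 0.6294  0.5692 -1.45    2.4122  1.
[... 314 characters left out ...]
 2.4444  1.4812  0.1932 -1.6396] 0.0000
[-0.3026  0.1643 -0.3     2.455   1.483   0.1538 -1.6524] 0.0000
[-0.6043  0.1482  0.      2.4723  1.4913  0.13   -1.69  ] 0.0047
off -0.012
[ 0.6047  0.64   -1.45    2.4089  1.5991  0.7552 -1.6111] 0.0000
[ 0.5327  0.4993 -1.3     2.4111  1.5894  0.5878 -1.6382] 0.0000
[ 0.397   0.3767 -1.1     2.416   1.5867  0.4362 -1.6724] 0.0000
[ 0.2356  0.3009 -0.9     2.4228  1.5934  0.3356 -1.7071] 0.0000
[ 0.0611  0.2525 -0.7     2.4313  1.6097  0.2637 -1.7452] 0.0000
[-0.1197  0.2209 -0.5     2.441   1.6379  0.2083 -1.7905] 0.0000
[-0.3029  0.2004 -0.3     2.4516  1.684   0.1626 -1.8493] 0.0000
[-0.5971  0.1873  0.      2.4748  1.8699  0.13   -2.0646] 0.0038
```

Run:
```python
from ik import *
q,Rc,o=cur(); j=np.array(o["joint_pos"])
def sim(j,offs,steps=40,lam=0.0):
    for o1 in offs:
        for k in range(steps):
            p=tip+n*(o1+.0124); e=err(j,p,Rfin())
            J=np.array([(err(j+1e-6*np.eye(7)[i],p,Rfin())-e)/1e-6 for i in range(7)]).T
            j=j-J.T@np.linalg.solve(J@J.T+lam*np.eye(6),e)*.3
        print("%.3f"%o1,j,np.abs(e).max())
for lam in (1e-8,1e-3): sim(j,[.07,.06,.05,.04,.03,.02,.01,0,-.01,-.014],lam=lam)
```

```text
0.070 [ 0.8996 -0.0025 -1.415   2.4134  0.3157  0.2199 -0.4313] 9.793048594275433e-10
0.060 [ 0.7278  0.0702 -1.301   2.4171  0.7071  0.243  -0.8301] 8.262530715175131e-09
0.050 [ 0.5819  0.1057 -1.1821  2.421   0.8936  0.2524 -1.0229] 7.439953070287331e-09
0.040 [ 0.4814  0.1377 -1.0997  2.4238  1.0454  0.2613 -1.1771] 7.644110566751294e-09
0.030 [ 0.4087  0.1693 -1.0407  2.4255  1.1792  0.2722 -1.3104] 7.742005425637188e-09
0.020 [ 0.3571  0.2022 -1.0003  2.4261  1.2991  0.2866 -1.4276] 7.81118134063341e-09
0.010 [ 0.3222  0.2368 -0.9755  2.4255  1.4055  0.3054 -1.5291] 7.865533113715628e-09
0.000 [ 0.2994  0.2732 -0.9621  2.4239  1.4978  0.3283 -1.6146] 7.90207563272638e-09
-0.010 [ 0.2844  0.3109 -0.956   2.4213  1.5764  0.3543 -1.6849] 7.917244901345377e-09
-0.014 [ 0.2798  0.3262 -0.9549  2.4201  1.6044  0.3654 -1.7091] 3.157464179004421e-09
0.070 [ 0.9001 -0.0034 -1.4148  2.4134  0.3104  0.2196 -0.426 ] 5.229160794334442e-05
0.060 [ 0.6937  0.0584 -1.2609  2.4175  0.6555  0.2352 -0.7806] 0.0004916308186794782
0.050 [ 0.5415  0.0958 -1.1384  2.422   0.8648  0.2438 -0.9978] 6.167168163748182e-05
0.040 [ 0.4425  0.1278 -1.0572  2.425   1.0229  0.2513 -1.1582] 2.672251330286271e-05
0.030 [ 0.3705  0.1591 -0.9983  2.4268  1.1616  0.2605 -1.2967] 2.054481547953792e-05
0.020 [ 0.3196  0.1914 -0.958   2.4275  1.2867  0.2733 -1.4192] 1.5572710420645037e-05
0.010 [ 0.2858  0.2254 -0.9337  2.427   1.3982  0.2905 -1.5262] 1.0394140680718211e-05
0.000 [ 0.2649  0.2613 -0.9218  2.4253  1.4952  0.3123 -1.6166] 5.898375685080626e-06
-0.010 [ 0.2523  0.2987 -0.9177  2.4227  1.5776  0.3376 -1.6909] 2.9654726439992374e-06
-0.014 [ 0.2486  0.3138 -0.9174  2.4215  1.6068  0.3484 -1.7165] 8.36213304633844e-07
```

Run:
```python
from h import *
crop("pics/wrist6.png",270,140,100,130,4.6,"pics/w6c.png")
```

```text
(no output)
```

View pics/w6c.png

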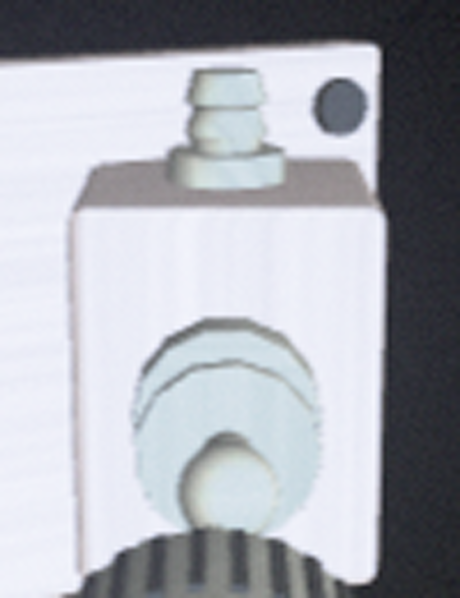

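Run:
```python
from h import *
c=cal("wrist"); q,Rc,o=cur(); print(q)
f=lambda X,Y,x0=270,y0=140,s=4.6:(x0+(X+.5)/s-.5,y0+(Y+.5)/s-.5)
pts={}
for nm,p in [("ball",(229,482)),("faceTL",(73,207)),("faceTR",(386,207))]:
    e,d=ray(c,*f(*p)); e=Rc.inv().apply(e-q); d=Rc.inv().apply(d)
    for zt in ((.085,.090,.095) if nm=="ball" else (.125,)): print(nm,zt,e+d*(zt-e[2])/d[2])
# prediction from side+scene
b=tip-.007*n; print("ball pred tool",Rc.inv().apply(b-q))
S=cal("side");C=cal("scene")
g=lambda X,Y,x0,y0:(x0+(X+.5)/6-.5,y0+(Y+.5)/6-.5)
W=(c,*f(229,482)); a=(S,*g(233,317,235,170)); k=(C,*g(337,283,270,210))
for t in ((a,k),(W,a,k),(W,a),(W,k)):
    p,r=tri(*t); print(p,"tool",Rc.inv().apply(p-q),r)
# where side/scene see coupler cap centre & collar bottom vs prediction
for nm,cam,x0,y0 in (("side",S,235,170),("scene",C,270,210)):
    for zt in (.0324-.078,.0324-.024,.0324):
        w=q+Rc.apply([-.0005,-.0003,zt]); u=proj(cam,w); print(nm,zt,(u-[x0,y0]+.5)*6-.5)
```

```text
[0.4112 0.1773 0.1763]
ball 0.085 [0.0039 0.0013 0.085 ]
ball 0.09 [0.0022 0.0014 0.09  ]
ball 0.095 [0.0005 0.0014 0.095 ]
faceTL 0.125 [ 0.034  -0.0219  0.125 ]
faceTR 0.125 [0.034  0.0253 0.125 ]
ball pred tool [0.0008 0.0007 0.0894]
[0.4536 0.1944 0.0987] tool [0.0004 0.001  0.0901] [np.float64(0.0013495611547410065), np.float64(0.0013495611547410281)]
[0.4535 0.1954 0.0986] tool [0.0013 0.0011 0.0903] [np.float64(0.0007873056992149843), np.float64(0.001339251924283014), np.float64(0.0016131278245810762)]
[0.4545 0.1962 0.0977] tool [0.0016 0.0018 0.0916] [np.float64(0.00041156023543284834), np.float64(0.0004115602354327645)]
[0.4516 0.1964 0.1002] tool [0.003  0.0007 0.0882] [np.float64(0.0006565087273042522), np.float64(0.0006565087273043148)]
side -0.0456 [ 65.5835 151.9167]
side 0.008399999999999998 [133.8593 222.7382]
side 0.0324 [162.8075 252.7657]
scene -0.0456 [520.7454  16.5273]
scene 0.008399999999999998 [444.5729 126.6095]
scene 0.0324 [412.0545 173.604 ]
```

```bash
sed -i 's/^tip=.*/tip=np.array([.4504,.1942,.1046])/' h.py
python3 - <<'E'
from h import *
p=tip+n*(.036+.0124); print(p,goal(p,Rfin()))
E
```

```text
[0.4279 0.1853 0.1465] (array([0.0011, 0.0006, 0.0351]), array([-0.0005,  0.0004, -0.0002]))
```

carry_out(
  targets=[
    [0.0011, 0.0006, 0.01, 0, 0, 0, -1],
    [0.0011, 0.0006, 0.02, 0, 0, 0, -1],
    [0.0011, 0.0006, 0.03, 0, 0, 0, -1],
    [0.0011, 0.0006, 0.035, 0, 0, 0, -1],
    [0.0011, 0.0006, 0.035, 0, 0, 0, -1],
    [0.0011, 0.0006, 0.035, 0, 0, 0, -1],
    [0.0011, 0.0006, 0.035, 0, 0, 0, -1],
    [0.0011, 0.0006, 0.035, 0, 0, 0, -1],
  ],
)

```text
time_s: 6.6
tcp_pos: [0.4281, 0.1847, 0.1472]
orientation: [1.567, 2.297, 0.615]
ft_force: [0.1, -0.4, -2.2]
width: 0.0227
```

```bash
cat > look.py <<'E'
import sys
from ik import *
t=sys.argv[1]
p=tip+n*(float(sys.argv[2])+.0124); print(p,goal(p,Rfin()))
q,Rc,o=cur(); print(q,o["joint_pos"],o["time_s"],o["ft_force"],o["width"])
for nm in("scene","side"):
    c=cal(nm); cv2.imwrite(f"pics/{nm}{t}.png",c["color"][:,:,::-1])
    u=proj(c,tip); x0,y0=int(u[0])-30,int(u[1])-45
    crop(f"pics/{nm}{t}.png",x0,y0,75,75,8,f"pics/{nm}{t}c.png"); print(nm,x0,y0)
    for zt in (.0324-.078,.0324-.024,.0324):
        w=q+Rc.apply([-.0005,-.0003,zt]); u=proj(c,w); print(nm,zt,(u-[x0,y0]+.5)*8-.5)
    print("ball pred",(proj(c,tip-.007*n)-[x0,y0]+.5)*8-.5)
q,Rc,o=cur(); print(q)
E
python3 look.py 7 .036
```

```text
[0.4279 0.1853 0.1465] (array([ 0.0006, -0.0003,  0.0006]), array([ 0.0003,  0.0016, -0.0011]))
[0.4281 0.1847 0.1472] [ 0.413   0.1438 -1.0356  2.4248  1.0925  0.2593 -1.2291] 6.6 [ 0.0927 -0.3862 -2.1513] 0.02270724739098278
scene 296 209
scene -0.0456 [416.3182 123.4556]
scene 0.008399999999999998 [318.0814 264.9419]
scene 0.0324 [276.1197 325.3776]
ball pred [235.249  385.5683]
side 241 176
side -0.0456 [100.7069 211.4156]
side 0.008399999999999998 [188.2804 302.0544]
side 0.0324 [225.4495 340.5244]
ball pred [259.3143 375.2969]
[0.4281 0.1846 0.147 ]
```

```bash
ls pics | grep 7
```

```text
scene7.png
scene7c.png
side7.png
side7c.png
```

View pics/scene7c.png

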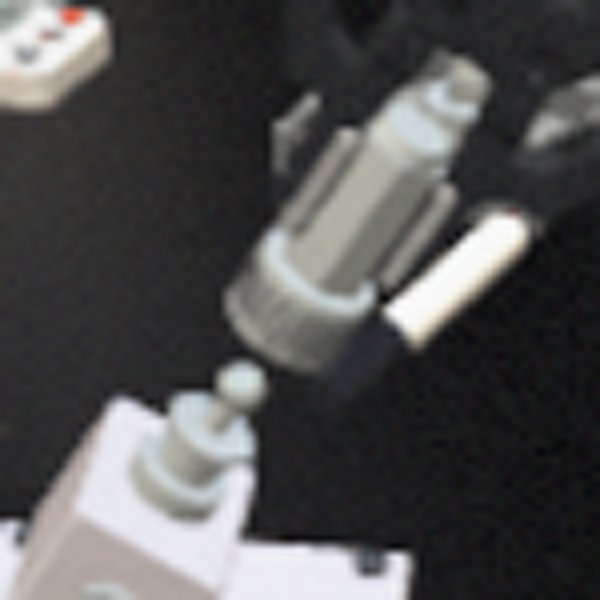

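View pics/side7c.png

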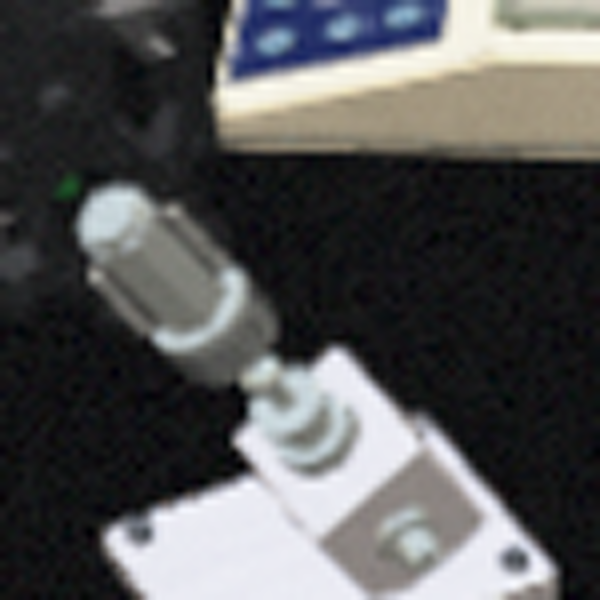

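```bash
cat > prof.py <<'E'
import sys
from ik import *
t=sys.argv[1]
q,Rc,o=cur()
for nm in ("scene","side"):
    c=cal(nm); g=cv2.cvtColor(cv2.imread(f"pics/{nm}{t}.png"),cv2.COLOR_BGR2GRAY).astype(np.float32)
    ax=lambda zt:proj(c,q+Rc.apply([-.0005,-.0003,zt]))
    a,b=ax(.0084),ax(.0324); d=(b-a)/np.linalg.norm(b-a); nn=np.array([-d[1],d[0]])
    if nn[0]<0: nn=-nn
    print(nm,"mm/px across",36/ (2*np.linalg.norm(proj(c,q+Rc.apply([.018,0,.0324]))-b)) if 0 else "", "normal",nn)
    s=np.arange(-16,16.01,.25)
    for lab,zts in (("hex",np.linspace(-.02,.0,9)),("collar",np.linspace(.014,.024,7)),("ball",[.0324+float(sys.argv[2])-.02+.007+k for k in(-.002,0,.002)]),):
        P=np.mean([[cv2.getRectSubPix(g,(1,1),tuple(map(float,ax(z)+si*nn)))[0,0] for si in s] for z in zts],0)
        print(lab,"zero at idx 64;",' '.join(f"{v:.0f}" for v in P[::2]))
        for th in (40,60):
            i=np.where(P>th)[0]
            cr=[s[k]+.25*(th-P[k])/(P[k+1]-P[k]) for k in range(len(s)-1) if (P[k]-th)*(P[k+1]-th)<0]
            print("  cross",th,np.round(cr,2))
E
python3 prof.py 7 .036
```

```text
scene mm/px across  normal [0.8215 0.5702]
hex zero at idx 64; 31 31 34 39 44 50 55 59 63 63 59 53 47 44 44 47 61 85 111 130 139 135 123 115 124 144 163 172 174 174 175 175 174 170 161 147 132 121 117 117 117 116 112 102 89 87 102 121 132 130 112 86 64 67 92 131 173 210 234 245 248 248 246 242 231
  cross 40 [-14.42]
  cross 60 [-12.44 -11.12  -8.02]
collar zero at idx 64; 39 38 37 36 36 36 35 36 36 36 36 35 35 35 36 43 60 82 106 128 147 161 172 179 182 183 184 186 188 187 184 182 181 179 177 173 168 163 161 160 157 155 150 143 134 124 111 94 77 62 50 44 43 43 44 44 45 46 45 42 39 34 32 32 30
  cross 40 [-8.65 13.85]
  cross 60 [-7.99  8.56]
ball zero at idx 64; 45 43 43 43 44 43 42 42 43 42 41 41 41 42 42 39 39 40 41 40 40 39 39 39 39 40 57 95 137 174 198 207 209 209 205 197 183 161 133 99 67 45 36 34 33 33 33 32 33 34 33 32 34 34 33 32 32 31 30 29 29 29 29 29 30
  cross 40 [-8.63 -7.61 -6.23 -3.51  4.69]
  cross 60 [-2.96  4.13]
side mm/px across  normal [ 0.7192 -0.6948]
hex zero at idx 64; 18 16 16 16 17 18 18 17 15 14 15 18 19 22 25 30 37 53 78 97 104 97 82 80 89 101 107 108 108 108 109 112 119 124 126 127 127 127 128 127 117 103 92 96 104 105 94 73 51 38 33 30 26 21 17 17 18 19 19 18 16 16 18 19 17
  cross 40 [-7.87  8.42]
  cross 60 [-7.35  7.79]
collar zero at idx 64; 20 19 18 18 17 16 15 15 16 16 18 20 20 19 18 17 18 23 40 69 105 135 157 168 170 168 164 158 151 145 141 139 141 146 153 158 163 168 171 174 177 181 186 184 172 152 120 83 48 28 20 19 19 17 15 15 16 17 16 17 17 18 18 15 14
  cross 40 [-7.    8.17]
  cross 60 [-6.65  7.82]
ball zero at idx 64; 17 18 20 19 20 20 19 20 21 21 20 19 18 19 18 17 17 19 20 19 18 18 18 16 16 20 43 83 117 144 169 183 192 198 201 203 191 159 113 66 36 22 20 20 19 17 14 12 15 15 16 21 21 19 20 21 19 16 17 17 17 19 21 20 18
  cross 40 [-3.05  3.93]
  cross 60 [-2.75  3.59]
```

Run:
```python
from ik import *
q,Rc,o=cur()
A=[]
for nm,nn,off in(("scene",[.8215,.5702],.3),("side",[.7192,-.6948],-.17)):
    c=cal(nm); f=lambda x,y:proj(c,q+Rc.apply([x,y,.055]))@np.array(nn)
    A.append([f(.001,0)-f(0,0),f(0,.001)-f(0,0)])
A=np.array(A);print(A,"mm tool xy",np.linalg.solve(A,[.3,-.17]))
c=cal("wrist"); cv2.imwrite("pics/w7.png",c["color"][:,:,::-1]); crop("pics/w7.png",240,130,160,150,4,"pics/w7c.png")
```

```text
[[ 0.0713 -0.4289]
 [ 0.0244  0.3718]] mm tool xy [ 1.0442 -0.5259]
```

View pics/w7c.png

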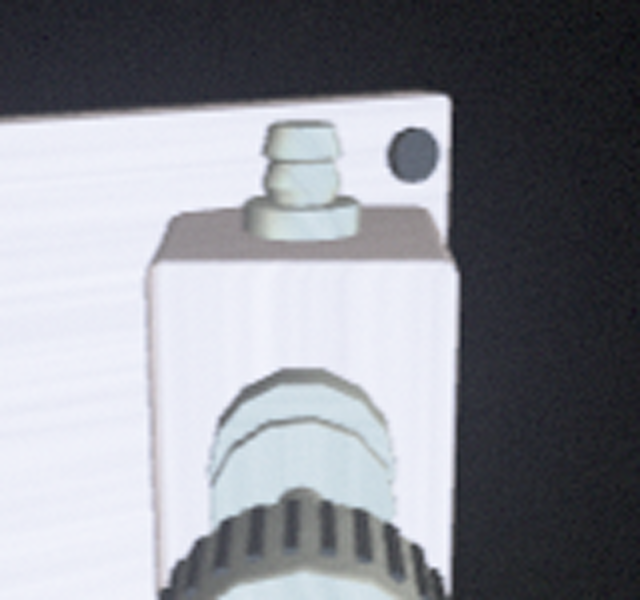

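Run:
```python
from ik import *
q,Rc,o=cur(); c=cal("wrist")
def xz(v):
    e,d=ray(c,316,v); e=Rc.inv().apply(e-q); d=Rc.inv().apply(d); return e,d
for Y in (486,489,492):
    v=130+(Y+.5)/4-.5
    e,d=xz(v); perp=np.array([-d[2],0,d[0]]); perp*=np.sign(-perp[0])  # toward -x
    e2=e+.007*perp/np.linalg.norm(perp)
    for z in (.0545,.056,.0575): print(Y,z,(e2+d*(z-e2[2])/d[2])[0])
# block top edge (face upper edge) y=262 in w7c ; in w6c y=207
p=tip-.007*n; print("ball pred",Rc.inv().apply(p-q))
# collar top-rim & bottom rim in this view
for Y,z,r in ((498,.0324,.018),(568,.0084,.018)):
    v=130+(Y+.5)/4-.5; e,d=xz(v); print("collar centre x",(e+d*(z-e[2])/d[2])[0]-r)
```

```text
486 0.0545 0.002861726556087532
486 0.056 0.002320632358948735
486 0.0575 0.0017795381618099515
489 0.0545 0.0024258757672542958
489 0.056 0.0018815079624927011
489 0.0575 0.0013371401577311343
492 0.0545 0.001989427743189734
492 0.056 0.0014417820534690928
492 0.0575 0.0008941363637484656
ball pred [ 0.0003 -0.      0.0556]
collar centre x -0.0012573258975691996
collar centre x -0.0002461476505811709
```

carry_out(
  targets=[
    [0.0017, -0.0004, 0.005, 0, 0.0016, 0, -1],
    [0.0017, -0.0004, 0.01, 0, 0.0016, 0, -1],
    [0.0017, -0.0004, 0.013, 0, 0.0016, 0, -1],
    [0.0017, -0.0004, 0.013, 0, 0.0016, 0, -1],
    [0.0017, -0.0004, 0.013, 0, 0.0016, 0, -1],
    [0.0017, -0.0004, 0.013, 0, 0.0016, 0, -1],
  ],
)

```text
time_s: 7.6
tcp_pos: [0.433, 0.1889, 0.1353]
orientation: [1.566, 2.3, 0.617]
ft_force: [-0.4, -0.2, -1.8]
width: 0.0224
```

```bash
python3 look.py 8 .022; python3 prof.py 8 .022 | grep -v cross
```

```text
[0.4344 0.1879 0.1344] (array([-0.0015,  0.0004,  0.0013]), array([-0.0003, -0.0009, -0.0005]))
[0.433  0.1889 0.1353] [ 0.3296  0.1858 -0.9716  2.4272  1.2626  0.2737 -1.4002] 7.6 [-0.3762 -0.2211 -1.8378] 0.022432522885835283
scene 296 209
scene -0.0456 [392.7367 163.6354]
scene 0.008399999999999998 [295.6579 303.6355]
scene 0.0324 [254.1757 363.4582]
ball pred [235.249  385.5683]
side 241 176
side -0.0456 [118.5936 232.2311]
side 0.008399999999999998 [204.5824 321.2664]
side 0.0324 [241.0901 359.0675]
ball pred [259.3143 375.2969]
[0.4331 0.1889 0.1354]
hex zero at idx 64; 35 35 34 34 33 33 34 34 34 36 38 41 43 43 44 48 60 83 110 130 139 136 125 115 120 139 158 169 173 173 173 173 173 170 163 149 134 123 117 116 116 116 112 103 91 89 101 121 133 131 114 89 65 53 63 98 144 177 195 202 201 197 186 163 130
collar zero at idx 64; 39 40 40 40 39 39 39 39 38 37 36 35 36 38 39 45 60 82 106 130 148 160 168 175 179 183 185 186 188 188 185 183 180 178 174 170 167 164 162 160 157 154 151 144 136 126 115 99 83 67 54 46 45 45 44 44 42 39 36 32 28 26 26 27 28
ball zero at idx 64; 44 44 44 43 42
[... 187 characters left out ...]
 31 31
hex zero at idx 64; 16 15 16 16 15 15 15 14 17 19 19 19 18 20 25 29 34 48 72 95 103 98 85 80 88 99 106 108 109 109 110 113 118 123 126 127 128 129 127 122 110 97 94 100 105 99 83 62 43 32 28 27 25 22 20 19 18 18 18 17 17 17 17 16 16
collar zero at idx 64; 16 17 18 17 18 20 20 18 17 18 18 17 16 16 16 16 17 21 36 63 98 130 152 165 171 170 166 160 153 145 140 140 142 145 149 152 155 159 162 165 170 177 184 184 171 144 106 69 39 25 21 20 20 20 18 17 17 18 16 16 18 19 17 16 16
ball zero at idx 64; 17 17 18 19 16 13 14 18 19 18 18 16 14 15 18 19 18 19 20 23 34 47 56 63 73 81 85 88 89 88 90 91 92 93 94 92 91 94 96 96 97 98 100 99 86 64 39 21 12 10 14 17 17 15 15 19 21 20 18 18 18 19 20 18 17
```

View pics/scene8c.png

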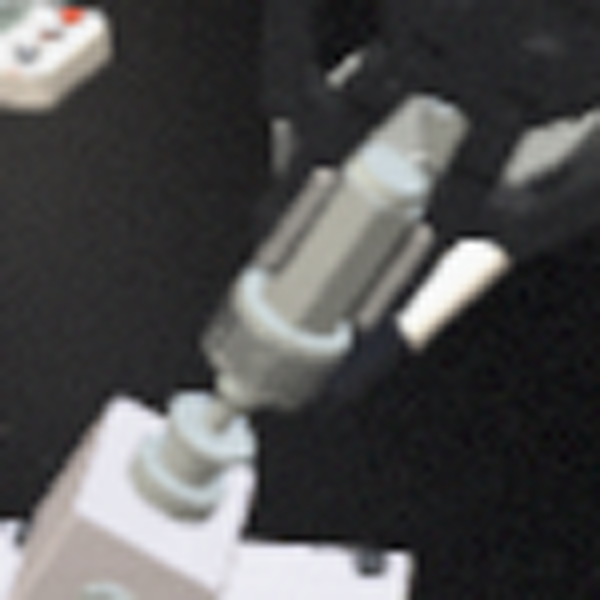

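View pics/side8c.png

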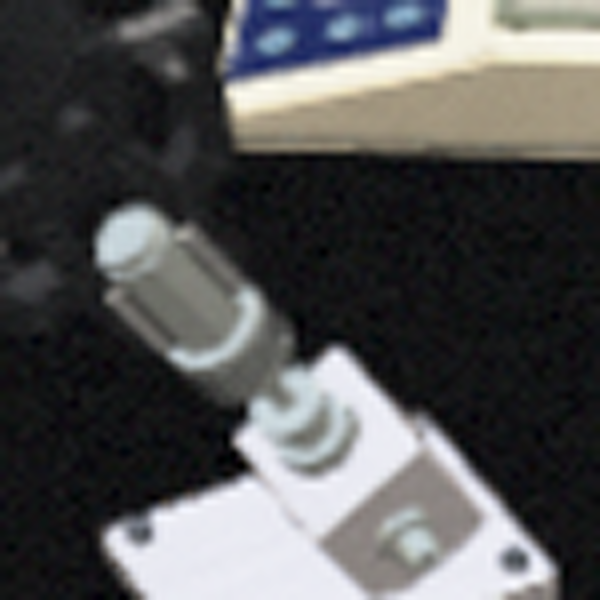

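carry_out(
  targets=[
    [0, 0, 0.002, 0, 0, 0, -1],
    [0, 0, 0.004, 0, 0, 0, -1],
    [0, 0, 0.006, 0, 0, 0, -1],
    [0, 0, 0.006, 0, 0, 0, -1],
  ],
)

```text
time_s: 8.2
tcp_pos: [0.4358, 0.19, 0.1298]
orientation: [1.567, 2.3, 0.617]
ft_force: [-0.2, -0.8, -2.7]
width: 0.0227
```

```bash
cat > st.py <<'E'
from ik import *
q,Rc,o=cur(); p=Rc.inv().apply(q-tip); 
print("off %.4f"%((q-tip)@n-.0124),"goal resid",goal(tip+n*.0124,Rfin()),"F tool",Rc.inv().apply(o["ft_force"]),"M tool",Rc.inv().apply(o["moment"]),o["width"],o["time_s"],o["joint_pos"])
E
python3 st.py
```

```text
off 0.0170 goal resid (array([-0.0015,  0.0005,  0.017 ]), array([-0.0006, -0.001 , -0.0006])) F tool [-0.6504 -1.7544  2.145 ] M tool [0.842  0.0125 0.0226] 0.022683426804511898 8.2 [ 0.3043  0.2066 -0.9521  2.4271  1.334   0.2832 -1.4691]
```

carry_out(
  targets=[
    [0, 0, 0.0015, 0, 0, 0, -1],
    [0, 0, 0.003, 0, 0, 0, -1],
    [0, 0, 0.003, 0, 0, 0, -1],
  ],
)

```text
time_s: 8.5
tcp_pos: [0.4373, 0.1904, 0.127]
orientation: [1.567, 2.3, 0.616]
ft_force: [1.2, -0.6, -2.8]
width: 0.0229
```

```bash
python3 st.py
```

```text
off 0.0138 goal resid (array([-0.0013,  0.0006,  0.0138]), array([-0.0009, -0.0007, -0.0009])) F tool [-1.027  -0.6251  2.8213] M tool [ 0.6829 -0.188   0.0229] 0.022891691310676563 8.5 [ 0.2943  0.2176 -0.9447  2.4269  1.3678  0.2889 -1.5013]
```

carry_out(
  targets=[
    [0, 0, 0.0015, 0, 0, 0, -1],
    [0, 0, 0.003, 0, 0, 0, -1],
    [0, 0, 0.0045, 0, 0, 0, -1],
    [0, 0, 0.0045, 0, 0, 0, -1],
  ],
)

```text
time_s: 8.9
tcp_pos: [0.4395, 0.1911, 0.1231]
orientation: [1.567, 2.3, 0.616]
ft_force: [-0.5, -3.1, 1.5]
width: 0.023
```

```bash
python3 st.py
```

```text
off 0.0092 goal resid (array([-0.0011,  0.0005,  0.0092]), array([-0.0008, -0.0004, -0.0009])) F tool [-2.7073 -0.6117 -2.0534] M tool [ 0.6616 -0.4874  0.01  ] 0.022952135042219962 8.9 [ 0.2816  0.2335 -0.936   2.4264  1.4155  0.2979 -1.5464]
```

carry_out(
  targets=[
    [-0.0004, 0, 0.001, 0, 0, 0, -1],
    [-0.0006, 0, 0.003, 0, 0, 0, -1],
    [-0.0006, 0, 0.004, 0, 0, 0, -1],
    [-0.0006, 0, 0.004, 0, 0, 0, -1],
  ],
)

```text
time_s: 9.3
tcp_pos: [0.4416, 0.1915, 0.1193]
orientation: [1.567, 2.3, 0.616]
ft_force: [2.4, 0.5, -4.9]
width: 0.0236
```

```bash
python3 st.py
```

```text
off 0.0050 goal resid (array([-0.0007,  0.0006,  0.005 ]), array([-0.0013, -0.001 , -0.001 ])) F tool [-0.3663 -0.3418  5.4107] M tool [ 0.6597 -0.0834 -0.0597] 0.023590021331297364 9.3 [ 0.2737  0.2485 -0.9296  2.4257  1.4552  0.305  -1.5817]
```

It has snapped: the axial force flipped to a pull. Now I go home and push in.

carry_out(
  targets=[
    [0, 0, 0.002, 0, 0, 0, -1],
    [0, 0, 0.004, 0, 0, 0, -1],
    [0, 0, 0.006, 0, 0, 0, -1],
    [0, 0, 0.007, 0, 0, 0, -1],
    [0, 0, 0.007, 0, 0, 0, -1],
  ],
)

```text
time_s: 9.8
tcp_pos: [0.4449, 0.1927, 0.1133]
orientation: [1.567, 2.3, 0.616]
ft_force: [-3.8, -2.4, 7.4]
width: 0.023
```

```bash
python3 st.py
```

```text
off -0.0020 goal resid (array([-0.0006,  0.0006, -0.002 ]), array([-0.001 , -0.0006, -0.0008])) F tool [-0.8041 -0.0764 -8.6026] M tool [ 0.7241 -0.4177  0.0419] 0.02301093208160853 9.8 [ 0.2612  0.2741 -0.9236  2.4244  1.5193  0.3219 -1.6408]
```

carry_out(
  targets=[
    [0, 0, 0.002, 0, 0, 0, -1],
    [0, 0, 0.004, 0, 0, 0, -1],
    [0, 0, 0.006, 0, 0, 0, -1],
    [0, 0, 0.007, 0, 0, 0, -1],
    [0, 0, 0.007, 0, 0, 0, -1],
  ],
)

```text
time_s: 10.3
tcp_pos: [0.4481, 0.194, 0.1074]
orientation: [1.566, 2.3, 0.616]
ft_force: [-6.8, -4.4, 10.1]
width: 0.0231
```

```bash
python3 st.py
```

```text
off -0.0089 goal resid (array([-0.0007,  0.0005, -0.0089]), array([-0.0005, -0.0001, -0.0001])) F tool [ -1.6358  -1.873  -12.7319] M tool [ 0.8473 -0.4481 -0.0188] 0.02310135697790225 10.3 [ 0.2522  0.2998 -0.921   2.4228  1.5764  0.3402 -1.6919]
```

carry_out(
  targets=[
    [0, 0, 0.001, 0, 0, 0, -1],
    [0, 0, 0.002, 0, 0, 0, -1],
    [0, 0, 0.003, 0, 0, 0, -1],
    [0, 0, 0.003, 0, 0, 0, -1],
  ],
)

```text
time_s: 10.7
tcp_pos: [0.4491, 0.1945, 0.1055]
orientation: [1.563, 2.299, 0.616]
ft_force: [-18.8, -11.2, 33.2]
width: 0.0231
```

```bash
python3 st.py
```

```text
off -0.0111 goal resid (array([-0.0008,  0.0005, -0.0111]), array([0.0012, 0.0014, 0.0019])) F tool [ -3.5625  -2.1068 -39.5517] M tool [ 1.1818 -0.7721  0.0162] 0.023132386566119954 10.7 [ 0.2491  0.3084 -0.922   2.4231  1.599   0.3494 -1.7122]
```

carry_out(
  targets=[
    [0, 0, 0, 0, 0, 0, -1],
    [0, 0, 0, 0, 0, 0, -1],
    [0, 0, 0, 0, 0, 0, -1],
  ],
)

```text
time_s: 11.0
tcp_pos: [0.4489, 0.1944, 0.1059]
orientation: [1.561, 2.298, 0.615]
ft_force: [-10.1, -6.6, 16.8]
width: 0.0231
```

```bash
python3 st.py; python3 look.py 9 -.01 >/dev/null; python3 st.py
```

```text
off -0.0106 goal resid (array([-0.0008,  0.0005, -0.0106]), array([0.002 , 0.0023, 0.0029])) F tool [ -2.4755  -1.8405 -20.4838] M tool [ 0.9777 -0.4724  0.0431] 0.02310784807366356 11.0 [ 0.2487  0.3069 -0.9222  2.424   1.5996  0.3499 -1.7131]
off -0.0106 goal resid (array([-0.0007,  0.0005, -0.0106]), array([0.002 , 0.0023, 0.0028])) F tool [ -1.5136  -2.871  -19.5819] M tool [ 0.9841 -0.5531 -0.0437] 0.022959729446881592 11.1 [ 0.2486  0.3069 -0.9222  2.424   1.5996  0.3499 -1.7131]
```

View pics/scene9c.png

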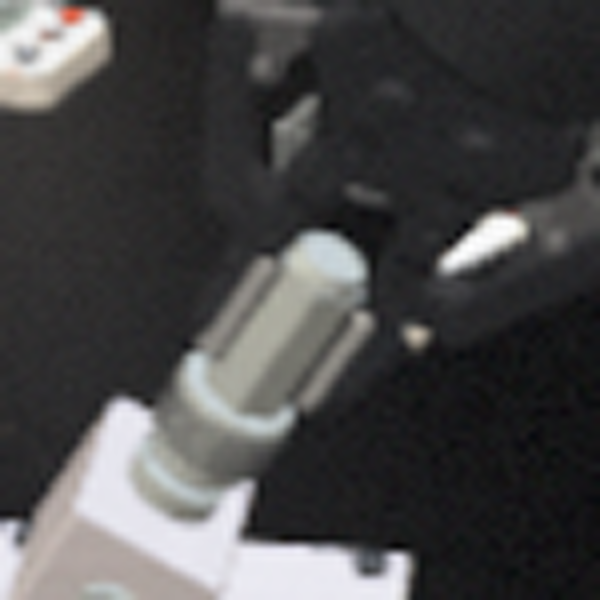

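View pics/side9c.png

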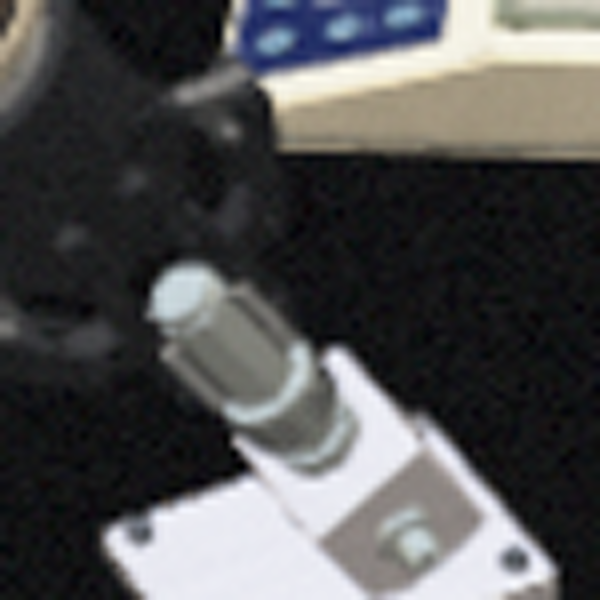

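The coupler is seated and the sleeve is pushed down onto the lower ring; the axial force of about 21 N is above the 16 N spring maximum, so the nipple is at its stop. I'm adding a little margin.

carry_out(
  targets=[
    [0, 0, 0.0007, -0.001, -0.001, -0.001, -1],
    [0, 0, 0.0007, -0.001, -0.001, -0.001, -1],
    [0, 0, 0.0007, -0.001, -0.001, -0.001, -1],
    [0, 0, 0.0007, -0.001, -0.001, -0.001, -1],
    [0, 0, 0.0007, -0.001, -0.001, -0.001, -1],
  ],
)

```text
time_s: 11.6
tcp_pos: [0.4489, 0.1944, 0.1058]
orientation: [1.557, 2.297, 0.615]
ft_force: [-12.0, -7.4, 20.4]
width: 0.0226
```

```bash
python3 st.py; python3 -c "
from h import *
for k in range(3): c=cal('wrist')
cv2.imwrite('pics/w9.png',c['color'][:,:,::-1])"; python3 st.py
```

```text
off -0.0107 goal resid (array([-0.0008,  0.0006, -0.0107]), array([0.004 , 0.0043, 0.0052])) F tool [ -2.5754  -1.7525 -24.642 ] M tool [ 1.0788 -0.5904  0.0398] 0.0226084984450546 11.6 [ 0.2472  0.3079 -0.9236  2.4254  1.6093  0.3545 -1.7224]
off -0.0107 goal resid (array([-0.0008,  0.0005, -0.0107]), array([0.004 , 0.0043, 0.0052])) F tool [ -2.8017  -2.1141 -25.2746] M tool [ 1.0955 -0.5052 -0.0431] 0.022912177587898378 11.75 [ 0.2471  0.3079 -0.9236  2.4254  1.6093  0.3545 -1.7224]
```

View pics/w9.png

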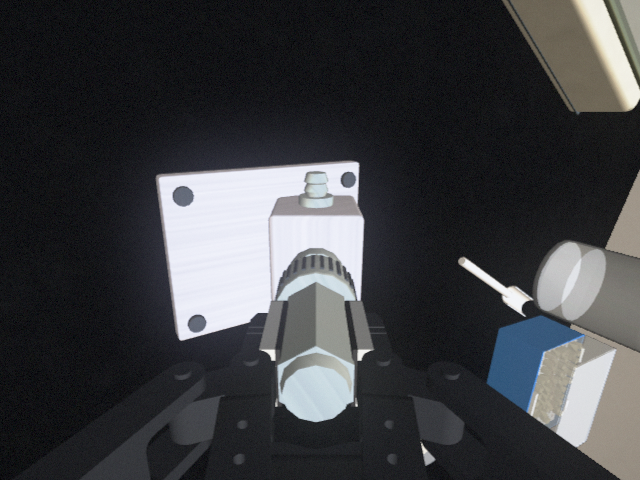

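```bash
python3 -c "
from station import manip
print(manip.hand_in())"
```

```text
the job is handed in; nothing more can be done
None
```

The coupler is snapped onto the nipple of the aluminium block and the nipple is pushed in to its stop. The job was handed in at 11.75 s with the arm still gripping and pushing.

What I did: I took the coupler from the middle compartment by a pair of its hex flats (90 N grip). I aligned it with the 30° nipple using all three cameras and the wrist force.

What the last checks showed:
- **Snap:** the axial force rose to about 4 N, then turned into a pull on the way in, which I read as the snap.
- **Spring:** the push was about 10 N at the start of the spring travel and about 14 N near 7 mm. It then rose steeply at about 11 mm, which is the stop. I held a steady 25 N, above the 16 N spring maximum.
- **Grip:** the finger opening stayed near 23 mm, and the last wrist picture shows the coupler unmoved in the jaws.
- **Squareness:** the tilt error at the end was about 0.4°.

- **Camera disagreement:** the cameras differed by 1–2 mm on the sideways position. I followed the wrist camera and then moved 0.6 mm back when a side force showed during entry.
- **Peak force:** the wrist force briefly reached about 40 N at the stop, pushing through the coupler, and I eased it off at once.
- **Other objects:** my path kept clear of the other fittings and loose things, but I took no separate final picture of all of them.

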